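Fit the bearings of a gearbox and close it

TASK

Get this gearbox ready on the garage bench: pull the orange dust plugs out of its bearing bores and put them in the blue tray, then press the three new bearings fully home, one in each bore, stopping when you feel the shoulder rather than forcing them. When all three are home, lay the grey cover squarely on the case and push it down past the spring rollers until it sits level and held. Leave the rest of the bench alone.

Things in the scene. Friction and masses are not known exactly. Their poses are not given: they have to be found in the camera images.
- case: Cast-aluminium gearbox case, fixed, 76 x 180 x 60 mm high; foot flange 102 x 186 x 9 mm. Origin: centre of its underside; z up, y along its length. In its flat top face are three blind bearing bores in a row along y: bore1 at y = -50 mm, bore2 at 0, bore3 at +50 mm. At each end (y = 89 to 108 mm, 56 mm wide) a forked steel bracket with a sprung roller stands 16 mm above the face.
- face (a point): Centre of the case's machined top face, 60 mm above the bench, axes as the case's.
- bore1 (a point): Bore 1: centre of the flat shoulder at its bottom, 11 mm below the case's face; axes as the case's. The bore is 36 mm across, lined with three sprung brass strips leaning inward: a bearing drops about 4 mm into the mouth by itself, then must be pushed; the push grows to about 10 N, then steeply at the shoulder. It stays where pushed. Home, its upper side is flush with the face.
- bore2 (a point): Bore 2: centre of the flat shoulder at its bottom, 11 mm below the case's face; axes as the case's. The bore is 36 mm across, lined with three sprung brass strips leaning inward: a bearing drops about 4 mm into the mouth by itself, then must be pushed; the push grows to about 10 N, then steeply at the shoulder. It stays where pushed. Home, its upper side is flush with the face.
- bore3 (a point): Bore 3: centre of the flat shoulder at its bottom, 11 mm below the case's face; axes as the case's. The bore is 36 mm across, lined with three sprung brass strips leaning inward: a bearing drops about 4 mm into the mouth by itself, then must be pushed; the push grows to about 10 N, then steeply at the shoulder. It stays where pushed. Home, its upper side is flush with the face.
- catch1 (a point): Middle of sprung roller 1, at the -y end of the case: steel, 12 mm diameter, 38 mm long along the case's x; its axis is 10 mm above the face, 90 mm from the case's middle. It reaches 2 mm over the cover's end, gives way outward when the cover is pushed down between the two (about 10 N in all), then snaps over the cover's top edge and holds it.
- catch2 (a point): Middle of sprung roller 2, at the +y end of the case: steel, 12 mm diameter, 38 mm long along the case's x; its axis is 10 mm above the face, 90 mm from the case's middle. It reaches 2 mm over the cover's end, gives way outward when the cover is pushed down between the two (about 10 N in all), then snaps over the cover's top edge and holds it.
- bearing1: Bearing1: new sealed ball bearing, bright steel with a black seal, 35 mm outside diameter, 11 mm thick, rims chamfered 2 mm, 45 g or so; its centre hole is closed with a grey plastic plug, so it is solid to the touch. Origin: its middle, half its thickness up; z along its axis. The three are alike: any of them fits any bore, either side up. They start flat on the black rubber mat, at least 60 mm apart.
- bearing2: Bearing2: new sealed ball bearing, bright steel with a black seal, 35 mm outside diameter, 11 mm thick, rims chamfered 2 mm, 45 g or so; its centre hole is closed with a grey plastic plug, so it is solid to the touch. Origin: its middle, half its thickness up; z along its axis. The three are alike: any of them fits any bore, either side up. They start flat on the black rubber mat, at least 60 mm apart.
- bearing3: Bearing3: new sealed ball bearing, bright steel with a black seal, 35 mm outside diameter, 11 mm thick, rims chamfered 2 mm, 45 g or so; its centre hole is closed with a grey plastic plug, so it is solid to the touch. Origin: its middle, half its thickness up; z along its axis. The three are alike: any of them fits any bore, either side up. They start flat on the black rubber mat, at least 60 mm apart.
- plug1: Plug1: orange plastic dust plug, at the start closing bore 1 (None if there is no plug there this time). Round flange 46 mm across and 3 mm thick resting on the case's face, skirt 29 mm across and 7 mm long hanging loosely in the bore, round grip 18 mm across standing 17 mm above the flange (its top 20 mm above the face). Origin: centre of the flange's underside, z up. 20 g; it lifts straight out.
- plug2: Plug2: orange plastic dust plug, at the start closing bore 2 (None if there is no plug there this time). Round flange 46 mm across and 3 mm thick resting on the case's face, skirt 29 mm across and 7 mm long hanging loosely in the bore, round grip 18 mm across standing 17 mm above the flange (its top 20 mm above the face). Origin: centre of the flange's underside, z up. 20 g; it lifts straight out.
- plug3: Plug3: orange plastic dust plug, at the start closing bore 3 (None if there is no plug there this time). Round flange 46 mm across and 3 mm thick resting on the case's face, skirt 29 mm across and 7 mm long hanging loosely in the bore, round grip 18 mm across standing 17 mm above the flange (its top 20 mm above the face). Origin: centre of the flange's underside, z up. 20 g; it lifts straight out.
- cover: Grey metal cover plate of the case, 66 x 172 x 6 mm, 0.24 kg or so, with a round steel breather 26 mm in diameter standing on its middle to 28 mm above the plate's underside, a good grip. Origin: centre of its underside, z up, y along its length; it may go on either way round. It starts flat on the bench. Put down between the two rollers it rests on them, about 14 mm above the face, until it is pushed down past them.
- tray: Blue plastic tray, open on top, fixed, 90 x 170 mm outside, 25 mm high, walls 3 mm. Origin: centre of its underside, z up, y along its length.
- mat: Black rubber mat, 240 x 220 x 2 mm thick, fixed flat on the bench, on which the bearings lie. Origin: centre of its underside.
- old_bearing: Bystander on the bench, to be left alone: worn, rusty-brown old bearing, 47 mm across, 15 mm thick: not to be used.
- grease_tin: Bystander on the bench, to be left alone: green tin, 76 mm across, 70 mm high.
- screwdriver: Bystander on the bench, to be left alone: screwdriver with a yellow handle.
- wrench: Bystander on the bench, to be left alone: steel wrench.
- gasket_box: Bystander on the bench, to be left alone: small cardboard box, 70 x 110 x 35 mm.

How it is judged:
On the way, in this order (a step that is already met when the one before it is completed fails the run):
1. all three bearings fully home, one in each bore, the plugs that were there out of the bores (((horizontal distance between bearing1 and bore1 below 0.003 m and z of bearing1 in the frame of bore1 between 0.003 and 0.0072 m) or (horizontal distance between bearing1 and bore2 below 0.003 m and z of bearing1 in the frame of bore2 between 0.003 and 0.0072 m) or (horizontal distance between bearing1 and bore3 below 0.003 m and z of bearing1 in the frame of bore3 between 0.003 and 0.0072 m)) and angle between the z axis of each of bearing1, bearing2, bearing3 and the z axis of case, either way round below 0.07 rad and ((horizontal distance between bearing2 and bore1 below 0.003 m and z of bearing2 in the frame of bore1 between 0.003 and 0.0072 m) or (horizontal distance between bearing2 and bore2 below 0.003 m and z of bearing2 in the frame of bore2 between 0.003 and 0.0072 m) or (horizontal distance between bearing2 and bore3 below 0.003 m and z of bearing2 in the frame of bore3 between 0.003 and 0.0072 m)) and ((horizontal distance between bearing3 and bore1 below 0.003 m and z of bearing3 in the frame of bore1 between 0.003 and 0.0072 m) or (horizontal distance between bearing3 and bore2 below 0.003 m and z of bearing3 in the frame of bore2 between 0.003 and 0.0072 m) or (horizontal distance between bearing3 and bore3 below 0.003 m and z of bearing3 in the frame of bore3 between 0.003 and 0.0072 m)) and distance between each of plug1, plug2, plug3 and bore1 above 0.05 m and distance between each of plug1, plug2, plug3 and bore2 above 0.05 m and distance between each of plug1, plug2, plug3 and bore3 above 0.05 m), for 0.2 s.
2. the cover sits level on the case, held by both rollers (horizontal distance between cover and face below 0.005 m and z of cover in the frame of face below 0.0015 m and angle between cover's own z axis and vertical below 0.03 rad and angle between the y axis of cover and the y axis of case, either way round below 0.06 rad), for 0.3 s.
At the end, for the whole second after the job is handed in: A bearing in each bore, within 3 mm of centre, 1.7 mm of the shoulder and 4 degrees of square; every plug in the blue tray; the cover within 5 mm of the case's middle, 3 degrees of in line, 1.7 degrees of level and 1.5 mm of the face; all at rest (all of step 2 and ((horizontal distance between bearing1 and bore1 below 0.003 m and z of bearing1 in the frame of bore1 between 0.003 and 0.0072 m) or (horizontal distance between bearing1 and bore2 below 0.003 m and z of bearing1 in the frame of bore2 between 0.003 and 0.0072 m) or (horizontal distance between bearing1 and bore3 below 0.003 m and z of bearing1 in the frame of bore3 between 0.003 and 0.0072 m)) and angle between the z axis of each of bearing1, bearing2, bearing3 and the z axis of case, either way round below 0.07 rad and ((horizontal distance between bearing2 and bore1 below 0.003 m and z of bearing2 in the frame of bore1 between 0.003 and 0.0072 m) or (horizontal distance between bearing2 and bore2 below 0.003 m and z of bearing2 in the frame of bore2 between 0.003 and 0.0072 m) or (horizontal distance between bearing2 and bore3 below 0.003 m and z of bearing2 in the frame of bore3 between 0.003 and 0.0072 m)) and ((horizontal distance between bearing3 and bore1 below 0.003 m and z of bearing3 in the frame of bore1 between 0.003 and 0.0072 m) or (horizontal distance between bearing3 and bore2 below 0.003 m and z of bearing3 in the frame of bore2 between 0.003 and 0.0072 m) or (horizontal distance between bearing3 and bore3 below 0.003 m and z of bearing3 in the frame of bore3 between 0.003 and 0.0072 m)) and x of plug1 in the frame of tray between -0.045 and 0.045 m and y of plug1 in the frame of tray between -0.085 and 0.085 m and height (world z) of each of plug1, plug2, plug3 below 0.045 m and x of plug2 in the frame of tray between -0.045 and 0.045 m and y of plug2 in the frame of tray between -0.085 and 0.085 m and x of plug3 in the frame of tray between -0.045 and 0.045 m and y of plug3 in the frame of tray between -0.085 and 0.085 m and linear speed of each of bearing1, bearing2, bearing3, plug1, plug2, plug3, cover below 0.02 m/s); the robot touches nothing.
It fails at once if a bearing is forced: pushed against the case with more than 150 N of contact force in all (contact force between any of bearing1, bearing2, bearing3 and case above 150 N).
It fails at once if a bystander is shifted by more than 30 mm (distance of any of old_bearing, grease_tin, screwdriver, wrench, gasket_box from where it was at the start of the episode above 0.03 m).
Of plug1, plug2, plug3 only 1 to 3 are there at a start; the rules pass over those that are not, and their reading is None.
At some moment in a run one of bearing1, bearing2, bearing3, cover may be knocked a few centimetres aside while the robot is not near it.
It also fails if it takes over 210 s, if anything falls off the work surface, if the arm or the gripper's body presses on something with over 40 N, if the wrist force passes 120 N, or if a joint passes its speed limit or range.

ROBOT

A 7-joint arm with a two-finger parallel gripper is mounted at the origin on the work surface. World frame = base frame: x ahead of the robot, y to its left, z up, the work surface at z = 0. Lengths are in m, angles in rad, forces in N, time in s.
With the tool pointing down it reaches from about 0.425 to 0.95 m from the base axis. Payload 16.7 kg.
Tool frame: the origin (TCP) lies at the very end of the fingers, on their centre line; the grasp point (between the pads) lies 19 mm behind it; z points along the fingers, y is the direction in which the jaws open and shut (so a half turn about z gives the same grasp; the last joint's range is limited). The gripper opens to 94 mm and grips with 3 to 60 N. Pads are 16 mm wide; open, the fingers measure 119 mm over their backs; the gripper's body (75 mm by 177 mm) begins 78 mm behind the grasp point.
Start: joints at [1.109, 0.426, 0.074, 1.606, -0.034, 1.111, -0.067], TCP at [0.208, -0.642, 0.205] pointing down, gripper open.
Joint ranges: [-2.85, 2.85], [-0.5, 2.14], [-1.23, 1.37], [0.21, 2.46], [-1.02, 4.16], [0.16, 2.05], [-2.73, 2.73]. Speed limits (rad/s): [1.89, 1.89, 2.39, 2.39, 3.01, 3.01, 3.01].

INTERFACE

Orientations are given as a unit quaternion [w, x, y, z].
In Python, from workcell import * gives the robot as it stands. The module is installed in compiled form; this text tells all that it offers.
- The arm moves only by the shell command python3 -m crank 'ROWS' [OPENING] [FORCE]. ROWS is JSON, a list of rows, each a list of 2 entries, a list of its own where there are three numbers: the shift along the tool's x, y, z in m, then the turn, a rotation vector about the tool's x, y, z in rad. In form: [[[dx, dy, dz], [wx, wy, wz]], ...]. A call has 1 to 5 rows; each row is the pose to reach, as a shift and turn from the pose commanded when the call began, along the tool's axes at that moment; what a row does not reach only later rows make up. A row lasts 1/10 s, in which the tool goes at most 50 mm and 8.59 degrees, less where a joint would pass 70% of its speed; a pose out of reach is approached as far as the arm can. A call with a gripper value outside its range is refused whole. OPENING is the opening, from -1 (shut) to 1 (fully open), set as the call begins (- or left out, the last holds). The fingers move at their own pace and stop on an object; FORCE is the grip in N (left out, the last holds). Time passes only in rows, so rows that repeat a pose let the fingers close. It gives the time, the measured TCP pose, the force and the opening at its end, in the units of the state.
- sense(): the state, without advancing time (a new reading comes with each control period).
- grab_frame(name): name is "scene" or "top" or "wrist"; returns a dict with "frame" (400x640x3 uint8, red, green, blue), "vfov" (degrees; the focal length in pixels is half the picture's height over the tangent of half this angle, whatever the lens; pixels are square), "cx", "cy" (the principal point, pixels), "rvec" (rotation vector, rad) and "tvec" (3), from world to camera coordinates, as OpenCV has them. Camera axes: x right, y down, z forward; pixel columns grow to the right and rows downward; lengths in m; the calibration is good to about 2 mm. A picture is of the moment at which its call begins. There is no depth.
- sign_off(): hands the job in, once; it reports no verdict.
The state is a dict: "clock": time; "q": joint angles; "joint_vel": joint speeds; "joint_efforts": joint torques, N m; "tool_pos": TCP position; "orientation": TCP orientation; "contact_force": force on the tool from outside, world axes, zero at the start; "torque": the same for the moment, N m; "opening": finger opening in m.
Only numpy, scipy, OpenCV 4.12 (cv2) and the standard library are available. Lean on these libraries where they do the work, as an engineer would, in place of code of your own. Each camera call takes 0.05 s, during which the arm holds its last target.

## Working session

There is one attempt and no reset: what is moved stays moved. The work goes in short steps, Python scripts to look and compute and a shell command to move; the robot and the scene stay as the last step left them, time stands still between calls to the robot, and variables do not carry over. Pictures are saved under pics/ and viewed, and the job is handed in when it is done.

```bash
mkdir -p pics; cat > h.py <<'E'
from workcell import *
import numpy as np, cv2
from scipy.spatial.transform import Rotation as R
def save(name, fn, crop=None, zoom=1):
    g=grab_frame(name); f=g['frame'][:,:,::-1]
    np.savez('pics/'+fn+'.npz',**{k:np.array(v) for k,v in g.items()})
    if crop: f=f[crop[1]:crop[3],crop[0]:crop[2]]
    if zoom!=1: f=cv2.resize(f,None,fx=zoom,fy=zoom,interpolation=cv2.INTER_CUBIC)
    cv2.imwrite('pics/'+fn+'.png',f); return g
def crop(src,fn,c,zoom):
    g=load(src); f=g['frame'][c[1]:c[3],c[0]:c[2],::-1]
    cv2.imwrite('pics/'+fn+'.png',cv2.resize(f,None,fx=zoom,fy=zoom,interpolation=cv2.INTER_CUBIC))
def load(fn): return dict(np.load('pics/'+fn+'.npz'))
def cam(g):
    h=g['frame'].shape[0]; f=h/2/np.tan(np.radians(float(g['vfov']))/2)
    K=np.array([[f,0,float(g['cx'])],[0,f,float(g['cy'])],[0,0,1]])
    return K,R.from_rotvec(np.array(g['rvec']).ravel()).as_matrix(),np.array(g['tvec']).ravel()
def pix2w(g,u,v,z):
    K,Rm,t=cam(g); d=Rm.T@np.linalg.solve(K,[u,v,1.]); c=-Rm.T@t
    return c+d*(z-c[2])/d[2]
def w2pix(g,p):
    K,Rm,t=cam(g); q=K@(Rm@np.array(p)+t); return q[:2]/q[2]
def tool():
    s=sense(); o=s['orientation']; return np.array(s['tool_pos']),R.from_quat([o[1],o[2],o[3],o[0]])
def go(p,yaw=None):
    """shift in tool axes to get TCP to p, with tool-down yaw (direction of tool y in world)"""
    tp,r=tool(); d=r.inv().apply(np.array(p)-tp)
    out=[d.round(4)]
    if yaw is not None:
        y=np.array([np.cos(yaw),np.sin(yaw),0]); 
        best=None
        for s in (1,-1):
            z=np.array([0,0,-1.]); x=np.cross(s*y,z); T=R.from_matrix(np.stack([x,s*y,z],1))
            w=(r.inv()*T).as_rotvec()
            if best is None or np.linalg.norm(w)<np.linalg.norm(best): best=w
        out.append(best.round(4))
    print('go',out); return out
E
python3 - <<'E'
from h import *
s=sense(); print({k:np.round(v,4) for k,v in s.items()})
for n in ('scene','top','wrist'):
    g=save(n,n+'0'); print(n,g['vfov'],g['cx'],g['cy'],np.round(g['rvec'],3),np.round(g['tvec'],3))
print(tool()[1].as_matrix().round(3))
E
```

```text
{'clock': np.float64(0.0), 'q': array([ 1.1085,  0.4268,  0.0739,  1.6066, -0.0341,  1.1108, -0.0671]), 'joint_vel': array([-0.0005, -0.0002,  0.0007, -0.0008,  0.0006,  0.0002, -0.0019]), 'joint_efforts': array([-1.00000e-04, -9.35841e+01,  3.66680e+00, -4.54208e+01,
       -4.88000e-02,  2.04000e-02,  1.00000e-04]), 'tool_pos': array([ 0.2075, -0.6418,  0.2048]), 'orientation': array([-6.000e-04,  9.878e-01,  1.557e-01, -2.000e-04]), 'contact_force': array([-0.0327,  0.2885,  0.1328]), 'torque': array([ 0.0048,  0.0256, -0.012 ]), 'opening': np.float64(0.0944)}
scene 47.26725525395399 321.363486445884 197.43717017894534 [ 1.834  1.839 -0.649] [ 0.005 -0.365  1.867]
top 54.01662590806512 317.30530555093753 198.18549607577967 [ 2.155 -2.204  0.146] [-0.008  0.545  1.175]
wrist 65.95757517917934 320.4430700414673 198.6088350501544 [-2.378  1.73   0.21 ] [-0.674 -0.025  0.39 ]
[[ 0.952  0.308 -0.   ]
 [ 0.308 -0.952  0.001]
 [-0.    -0.001 -1.   ]]
```

View pics/scene0.png

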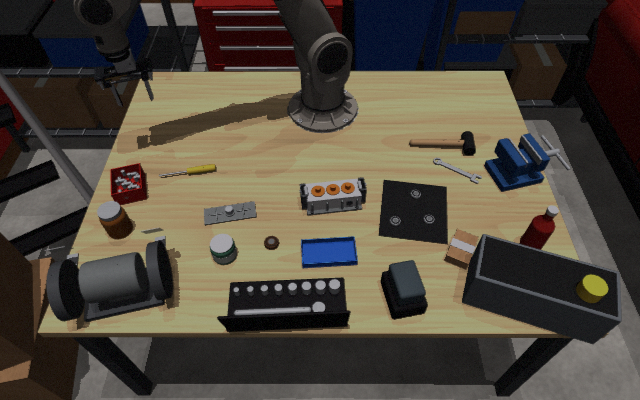

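View pics/top0.png

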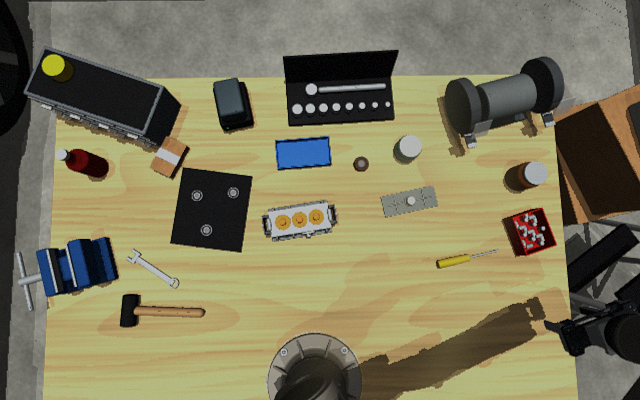

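View pics/wrist0.png

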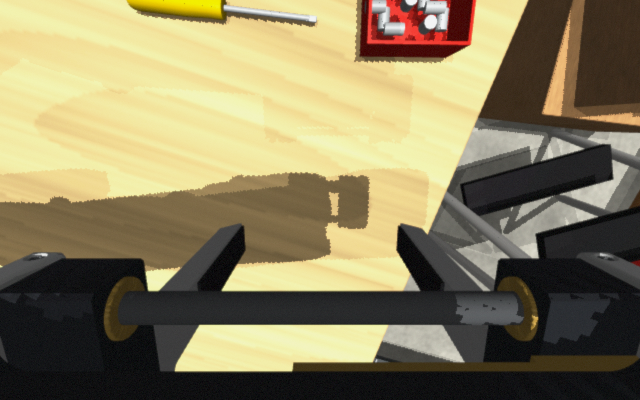

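```bash
python3 - <<'E'
from h import *
crop('top0','t_case',(250,130,350,250),6)
crop('top0','t_mat',(160,155,260,255),6)
crop('top0','t_cov',(350,130,450,230),6)
E
```

```text
(no output)
```

View pics/t_case.png

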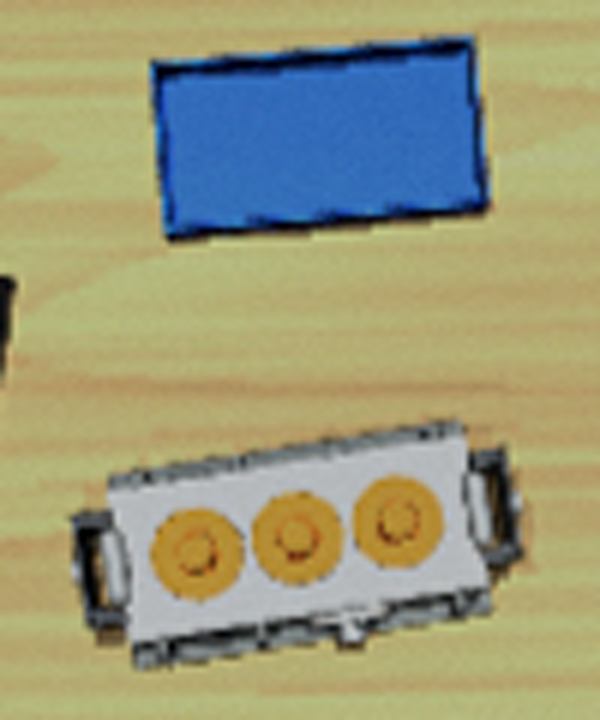

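View pics/t_mat.png

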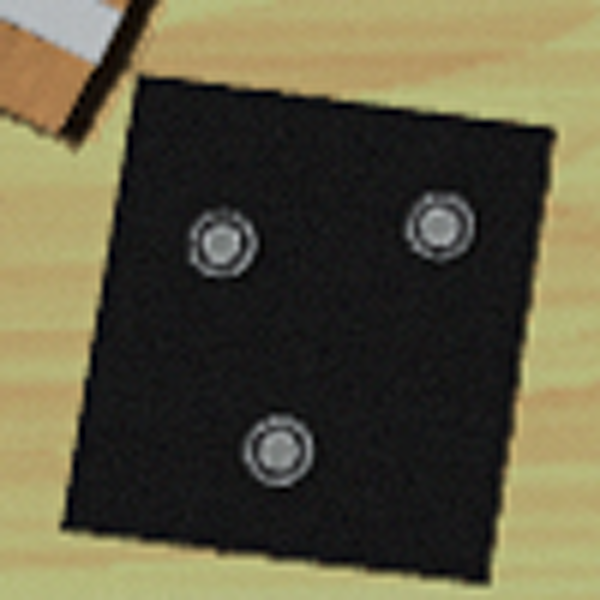

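View pics/t_cov.png

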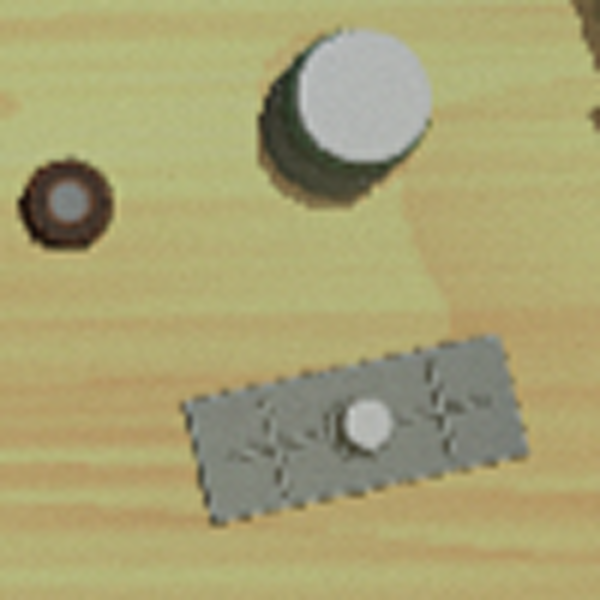

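```bash
python3 - <<'E'
from h import *
g=load('top0')
def m(lst,off,z,lab):
    P=np.array([pix2w(g,(u+.5)/6-.5+off[0],(v+.5)/6-.5+off[1],z) for u,v in lst]); print(lab,P[:,:2].round(4).tolist()); return P
m([(197,554),(298,538),(398,521)],(250,130),.063,'plugs')
t=m([(153,62),(472,38),(490,208),(168,238)],(250,130),.025,'tray');print(t.mean(0),[np.linalg.norm(t[i]-t[i-1]) for i in range(4)])
t=m([(108,480),(462,432),(492,588),(135,640)],(250,130),.06,'case');print(t.mean(0),[np.linalg.norm(t[i]-t[i-1]) for i in range(4)])
m([(222,243),(440,227),(279,451)],(160,155),.013,'brg')
t=m([(183,402),(498,337),(527,456),(213,523)],(350,130),.006,'cover');print(t.mean(0),[np.linalg.norm(t[i]-t[i-1]) for i in range(4)])
d=t[0]-t[1]; print('cover yaw of y axis',np.degrees(np.arctan2(d[1],d[0])))
m([(369,424)],(350,130),.028,'breather')
m([(68,203)],(350,130),.015,'old'); 
E
```

```text
plugs [[0.4725, 0.0853], [0.4793, 0.0355], [0.4866, -0.0141]]
tray [[0.7305, 0.1068], [0.7405, -0.0596], [0.6502, -0.0665], [0.6376, 0.1003]]
[0.68972343 0.02026288 0.025     ] [np.float64(0.09316604825953606), np.float64(0.16671469962743005), np.float64(0.09058706291121175), np.float64(0.1672488997159806)]
case [[0.5103, 0.129], [0.5304, -0.0471], [0.4526, -0.0599], [0.4311, 0.1166]]
[0.48110569 0.03464693 0.06      ] [np.float64(0.08014211870835627), np.float64(0.17719494779406605), np.float64(0.07890319248654262), np.float64(0.1777441951062023)]
brg [[0.5637, 0.3517], [0.5697, 0.2401], [0.4562, 0.3219]]
cover [[0.5479, -0.2186], [0.5789, -0.3868], [0.5156, -0.3987], [0.4842, -0.2317]]
[ 0.53163201 -0.30893321  0.006     ] [np.float64(0.0650680441593773), np.float64(0.1710508843125279), np.float64(0.0643466865396357), np.float64(0.16990333489710194)]
cover yaw of y axis 100.43224030252561
breather [[0.5321, -0.3101]]
old [[0.6531, -0.1606]]
```

```bash
python3 -m crank '[[[0.04,-0.02,0],[0,0,-0.14]],[[0.08,-0.04,0],[0,0,-0.28]],[[0.12,-0.06,0],[0,0,-0.42]],[[0.16,-0.08,0],[0,0,-0.56]],[[0.2,-0.1,0],[0,0,-0.7]]]' -0.1 20; python3 -c "
from h import *
go((.5,-.1,.2),np.radians(8))"
```

```text
clock: 0.65
tool_pos: [0.3681, -0.484, 0.2054]
orientation: [-0.0, 0.873, 0.487, -0.0]
contact_force: [-0.2, -0.7, 0.3]
opening: 0.0577
go [array([ 0.3961, -0.0893,  0.0055]), array([-1.000e-04, -1.000e-04, -6.921e-01])]
```

```bash
python3 -m crank '[[[0.045,-0.005,0],[0,0,-0.14]],[[0.09,-0.02,0],[0,0,-0.28]],[[0.14,-0.03,0],[0,0,-0.42]],[[0.19,-0.04,0],[0,0,-0.56]],[[0.24,-0.05,0],[0,0,-0.69]]]'; python3 -c "
from h import *
go((.46,.03,.2),np.radians(8))
g=grab_frame('wrist'); K,Rm,t=cam(g); c=-Rm.T@t; tp,r=tool(); print('cam in tool',r.inv().apply(c-tp), 'fwd',r.inv().apply(Rm[2]))"
```

```text
clock: 1.15
tool_pos: [0.4511, -0.2564, 0.2056]
orientation: [0.0, 0.657, 0.754, -0.0]
contact_force: [1.0, 0.5, 0.2]
opening: 0.0422
go [array([0.2824, 0.0481, 0.0055]), array([ 0.0001,  0.0003, -0.0022])]
cam in tool [ 0.06199647 -0.00363492 -0.17896985] fwd [-0.23946777 -0.00522698  0.97089024]
```

```bash
python3 -m crank '[[[0.05,0.01,0],[0,0,0]],[[0.10,0.02,0],[0,0,0]],[[0.15,0.03,0],[0,0,0]],[[0.20,0.04,0],[0,0,0]],[[0.25,0.045,0],[0,0,0]]]';python3 -m crank '[[[0.04,0.002,0],[0,0,0]],[[0.04,0.002,0],[0,0,0]],[[0.04,0.002,0],[0,0,0]]]'; python3 -c "
from h import *
save('wrist','w1')"
```

```text
clock: 1.7
tool_pos: [0.4626, -0.0068, 0.2056]
orientation: [0.0, 0.659, 0.752, 0.0]
contact_force: [1.3, 0.1, -0.1]
opening: 0.0426
clock: 2.0
tool_pos: [0.4593, 0.0317, 0.2055]
orientation: [0.0, 0.658, 0.753, -0.0]
contact_force: [0.9, -1.3, 0.7]
opening: 0.0421
```

View pics/w1.png

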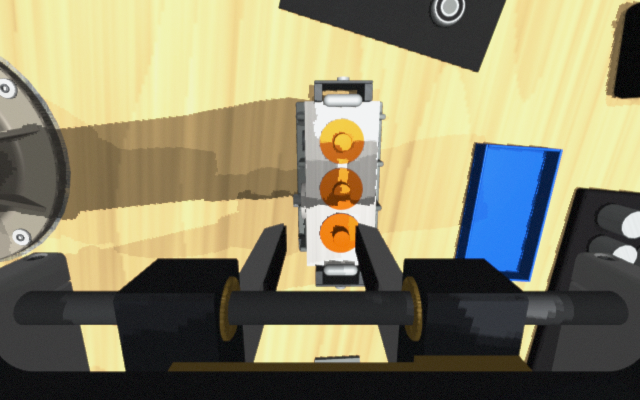

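```bash
python3 -c "
from h import *
crop('w1','w1c',(285,65,405,295),2.6)
"; python3 -c "
import cv2;a=cv2.imread('pics/w1.png')[70:290,280:410];cv2.imwrite('pics/w1c.png',cv2.resize(a,None,fx=2.7*1,fy=2.7,interpolation=cv2.INTER_CUBIC))"
```

```text
(no output)
```

View pics/w1c.png

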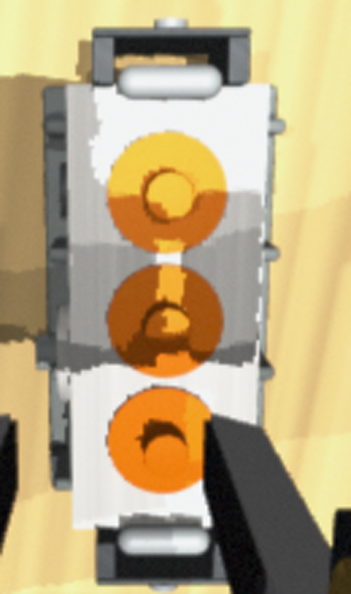

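```bash
python3 - <<'E'
from h import *
g=load('w1')
c=lambda u,v,z:pix2w(g,(u+.5)/2.7-.5+280,(v+.5)/2.7-.5+70,z)[:2].round(4)
P=[c(167.5,191.5,.063),c(165,320,.063),c(163,440.5,.063)]
print(P, np.linalg.norm(P[0]-P[2])); d=P[0]-P[2]; print(np.degrees(np.arctan2(d[1],d[0])))
print('face corners',c(66,88,.06),c(268,84,.06),c(75,527,.06))
print('grips',c(170,195,.08),c(168,322,.08),c(165,453,.08))
print('rollers',c(170,82,.07),c(163,541,.07))
E
```

```text
[array([0.4735, 0.0857]), array([0.48  , 0.0362]), array([ 0.4867, -0.0137])] 0.10027262836886247
97.56443602750569
face corners [0.4305 0.1181] [0.5049 0.1296] [ 0.4558 -0.0582]
grips [0.4733 0.0853] [0.4796 0.0389] [ 0.4862 -0.0127]
rollers [0.468  0.1246] [ 0.4924 -0.0547]
```

```bash
python3 -c "
from h import *
go((.4735,.0855,.12),np.radians(7.7))
go((.4735,.0855,.066))"
```

```text
go [array([0.0525, 0.0213, 0.0854]), array([-0.0003,  0.0002, -0.0025])]
go [array([0.0525, 0.0213, 0.1394])]
```

```bash
python3 -m crank '[[[0.03,0.012,0.03],[0,0,0]],[[0.0525,0.0213,0.06],[0,0,0]],[[0.0525,0.0213,0.09],[0,0,0]],[[0.0525,0.0213,0.115],[0,0,0]],[[0.0525,0.0213,0.1394],[0,0,0]]]'; python3 -m crank '[[[0,0,0],[0,0,0]],[[0,0,0],[0,0,0]],[[0,0,0],[0,0,0]]]' -1 15; python3 -m crank '[[[0,0,0],[0,0,0]],[[0,0,0],[0,0,0]]]'
```

```text
clock: 2.55
tool_pos: [0.4736, 0.0846, 0.0647]
orientation: [-0.0, 0.66, 0.752, -0.0]
contact_force: [0.9, -0.7, -0.0]
opening: 0.0423
clock: 2.85
tool_pos: [0.4738, 0.085, 0.0661]
orientation: [-0.0, 0.66, 0.752, -0.0]
contact_force: [0.6, 0.5, -0.8]
opening: 0.0217
clock: 3.05
tool_pos: [0.4737, 0.0857, 0.0663]
orientation: [0.0, 0.659, 0.752, 0.0]
contact_force: [-0.2, -0.3, -0.7]
opening: 0.0176
```

```bash
python3 -m crank '[[[0,0,-0.03],[0,0,0]],[[0,0,-0.06],[0,0,0]],[[0,0.02,-0.06],[0,0,0]],[[0,0.06,-0.06],[0,0,0]],[[0,0.10,-0.06],[0,0,0]]]'; python3 -c "
from h import *
go((.685,.072,.12),np.radians(6))"
```

```text
clock: 3.55
tool_pos: [0.5742, 0.0987, 0.1269]
orientation: [0.001, 0.659, 0.752, 0.0]
contact_force: [-1.1, -0.1, 0.7]
opening: 0.0177
go [array([-0.041 ,  0.1063,  0.0071]), array([0.0014, 0.001 , 0.0266])]
```

```bash
python3 -m crank '[[[-0.02,0.05,0],[0,0,0.026]],[[-0.041,0.106,0],[0,0,0.026]],[[-0.041,0.106,0.04],[0,0,0.026]],[[-0.041,0.106,0.08],[0,0,0.026]],[[-0.041,0.106,0.106],[0,0,0.026]]]'; python3 -m crank '[[[0,0,0],[0,0,0]],[[0,0,0],[0,0,0]]]' -0.3; python3 -m crank '[[[0,0,-0.04],[0,0,0]],[[0,0,-0.08],[0,0,0]],[[0.0,-0.03,-0.1],[0,0,0]],[[0,-0.08,-0.1],[0,0,0]]]'; python3 -c "
from h import *
save('wrist','w2')
go((.480,.0360,.12),np.radians(7.7))"
```

```text
clock: 4.05
tool_pos: [0.6823, 0.0719, 0.017]
orientation: [-0.001, 0.669, 0.743, -0.001]
contact_force: [0.1, 0.3, 0.3]
opening: 0.0177
clock: 4.25
tool_pos: [0.6833, 0.0727, 0.0208]
orientation: [-0.0, 0.669, 0.744, 0.0]
contact_force: [-0.7, 1.0, -0.1]
opening: 0.0297
clock: 4.65
tool_pos: [0.6069, 0.0652, 0.1255]
orientation: [0.003, 0.669, 0.743, 0.003]
contact_force: [0.5, 0.7, 0.3]
opening: 0.0326
go [array([-0.0149, -0.1175,  0.0023]), array([-0.0018,  0.0025, -0.0266])]
```

View pics/w2.png

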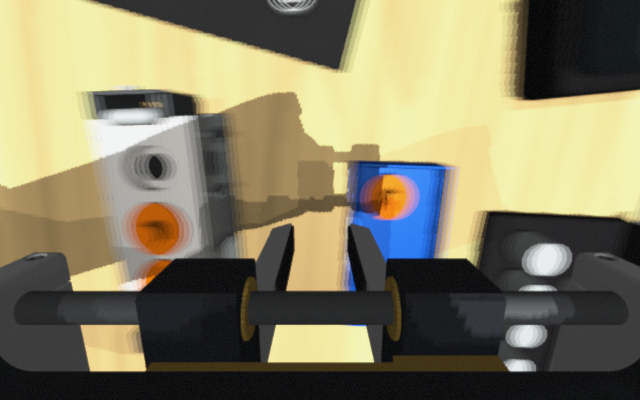

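The first plug is upright in the tray (~388,197) and bore 3 is open (~155,167). Next is plug 2.

```bash
python3 -m crank '[[[-0.005,-0.045,0],[0,0,-0.0266]],[[-0.01,-0.09,0],[0,0,-0.0266]],[[-0.015,-0.1175,0],[0,0,-0.0266]],[[-0.015,-0.1175,0],[0,0,-0.0266]]]';  python3 -c "
from h import *
go((.480,.0362,.066),np.radians(7.7))"
```

```text
clock: 5.1
tool_pos: [0.4861, 0.0353, 0.1221]
orientation: [0.002, 0.659, 0.752, -0.0]
contact_force: [-0.2, 0.1, -0.4]
opening: 0.0328
go [array([ 0.0018, -0.006 ,  0.0561]), array([ 0.0014,  0.003 , -0.0023])]
```

```bash
python3 -m crank '[[[0.001,-0.004,0.02],[0,0,0]],[[0.001,-0.004,0.04],[0,0,0]],[[0.001,-0.004,0.056],[0,0,0]],[[0.001,-0.004,0.056],[0,0,0]]]'; python3 -m crank '[[[0,0,0],[0,0,0]],[[0,0,0],[0,0,0]],[[0,0,0],[0,0,0]],[[0,0,0],[0,0,0]]]' -1 15; python3 -m crank '[[[0,0,-0.03],[0,0,0]],[[0,0,-0.06],[0,0,0]],[[0,0.03,-0.06],[0,0,0]],[[0,0.08,-0.06],[0,0,0]],[[0,0.12,-0.06],[0,0,0]]]'; python3 -c "
from h import *
go((.690,.020,.12),np.radians(6))"
```

```text
clock: 5.5
tool_pos: [0.4852, 0.0376, 0.0644]
orientation: [0.0, 0.659, 0.752, 0.0]
contact_force: [-0.5, -0.5, 0.9]
opening: 0.033
clock: 5.9
tool_pos: [0.4842, 0.0371, 0.0651]
orientation: [0.0, 0.659, 0.752, -0.0]
contact_force: [-5.4, 0.4, 8.9]
opening: 0.0175
clock: 6.4
tool_pos: [0.6059, 0.0528, 0.1257]
orientation: [0.001, 0.659, 0.752, 0.001]
contact_force: [-0.1, -0.5, -0.3]
opening: 0.0174
go [array([-0.0436,  0.0791,  0.0059]), array([0.0025, 0.0007, 0.0269])]
```

```bash
python3 -m crank '[[[-0.02,0.04,0],[0,0,0.026]],[[-0.0436,0.079,0],[0,0,0.026]],[[-0.0436,0.079,0.04],[0,0,0.026]],[[-0.0436,0.079,0.08],[0,0,0.026]],[[-0.0436,0.079,0.106],[0,0,0.026]]]'; python3 -m crank '[[[0,0,0],[0,0,0]],[[0,0,0],[0,0,0]]]' -0.3; python3 -m crank '[[[0,0,-0.04],[0,0,0]],[[0,0,-0.08],[0,0,0]],[[0.0,-0.03,-0.1],[0,0,0]],[[0,-0.08,-0.1],[0,0,0]],[[0,-0.12,-0.1],[0,0,0]]]'; python3 -c "
from h import *
go((.4867,-.0139,.12),np.radians(7.7))"
```

```text
clock: 6.9
tool_pos: [0.6866, 0.0199, 0.0161]
orientation: [-0.001, 0.669, 0.744, -0.0]
contact_force: [-0.1, 0.1, 0.6]
opening: 0.0174
clock: 7.1
tool_pos: [0.6875, 0.0204, 0.0186]
orientation: [-0.0, 0.668, 0.744, 0.0]
contact_force: [-0.4, 0.0, 0.2]
opening: 0.0296
clock: 7.6
tool_pos: [0.5667, 0.0074, 0.1201]
orientation: [0.001, 0.668, 0.744, 0.001]
contact_force: [0.8, 0.2, 0.4]
opening: 0.033
go [array([-0.0126, -0.0818, -0.0001]), array([ 0.0025,  0.001 , -0.0279])]
```

```bash
python3 -m crank '[[[-0.007,-0.045,0],[0,0,-0.027]],[[-0.0126,-0.08,0],[0,0,-0.027]],[[-0.0126,-0.08,0],[0,0,-0.027]],[[-0.0126,-0.08,0],[0,0,-0.027]],[[-0.0126,-0.08,0],[0,0,-0.027]]]';  python3 -c "
from h import *
save('wrist','w3')
go((.4867,-.0139,.066),np.radians(7.7))"
```

```text
clock: 8.1
tool_pos: [0.4911, -0.0133, 0.1192]
orientation: [0.001, 0.658, 0.753, 0.001]
contact_force: [0.4, -0.1, 0.2]
opening: 0.0329
go [array([-0.0002, -0.0044,  0.0528]), array([ 0.0016, -0.0001, -0.0006])]
```

View pics/w3.png

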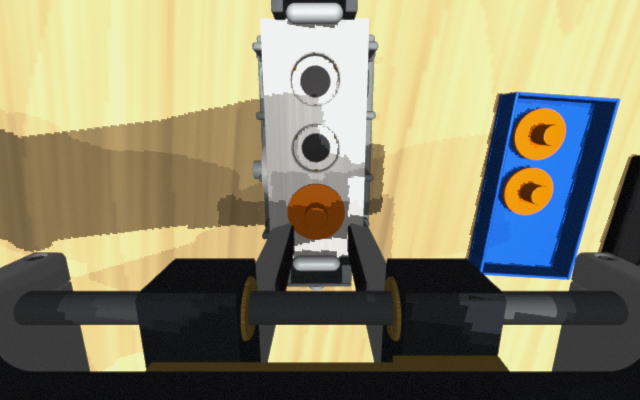

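Two plugs are in the tray (540,133; 529,190), and the open bores are at (316,80) and (316,148). The last plug is at (316,212).

```bash
python3 -m crank '[[[0,-0.004,0.02],[0,0,0]],[[0,-0.004,0.04],[0,0,0]],[[0,-0.004,0.053],[0,0,0]],[[0,-0.004,0.053],[0,0,0]]]'; python3 -m crank '[[[0,0,0],[0,0,0]],[[0,0,0],[0,0,0]],[[0,0,0],[0,0,0]],[[0,0,0],[0,0,0]]]' -1 15; python3 -m crank '[[[0,0,-0.03],[0,0,0]],[[0,0,-0.06],[0,0,0]],[[0,0.03,-0.06],[0,0,0]],[[0,0.08,-0.06],[0,0,0]],[[0,0.12,-0.06],[0,0,0]]]'; python3 -c "
from h import *
go((.693,-.030,.12),np.radians(6))"
```

```text
clock: 8.55
tool_pos: [0.486, -0.0134, 0.0641]
orientation: [-0.001, 0.658, 0.753, -0.0]
contact_force: [0.0, 0.0, 0.2]
opening: 0.0328
clock: 8.95
tool_pos: [0.486, -0.0141, 0.0653]
orientation: [0.0, 0.658, 0.753, 0.0]
contact_force: [0.3, 0.4, -0.4]
opening: 0.0175
clock: 9.45
tool_pos: [0.607, 0.0016, 0.1258]
orientation: [0.001, 0.659, 0.752, 0.0]
contact_force: [0.6, 0.3, 0.2]
opening: 0.0172
go [array([-0.0427,  0.081 ,  0.006 ]), array([0.0015, 0.0008, 0.0278])]
```

```bash
python3 -m crank '[[[-0.02,0.04,0],[0,0,0.026]],[[-0.0427,0.08,0],[0,0,0.026]],[[-0.0427,0.08,0.04],[0,0,0.026]],[[-0.0427,0.08,0.08],[0,0,0.026]],[[-0.0427,0.08,0.106],[0,0,0.026]]]'; python3 -m crank '[[[0,0,0],[0,0,0]],[[0,0,0],[0,0,0]]]' -0.3; python3 -m crank '[[[0,0,-0.04],[0,0,0]],[[0,0,-0.08],[0,0,0]],[[0.02,0,-0.12],[0,0,0]],[[0.06,-0.02,-0.13],[0,0,0]],[[0.1,-0.04,-0.13],[0,0,0]]]' 0.2; python3 -c "
from h import *
go((.54,.22,.17),np.radians(20))"
```

```text
clock: 9.95
tool_pos: [0.6886, -0.03, 0.0161]
orientation: [-0.001, 0.668, 0.744, -0.001]
contact_force: [0.4, -0.2, -0.6]
opening: 0.0177
clock: 10.15
tool_pos: [0.6896, -0.0296, 0.0191]
orientation: [-0.0, 0.668, 0.744, -0.0]
contact_force: [0.7, 0.0, 0.2]
opening: 0.0299
clock: 10.65
tool_pos: [0.6402, 0.0663, 0.153]
orientation: [0.002, 0.669, 0.744, 0.002]
contact_force: [1.3, 1.2, -0.1]
opening: 0.0561
go [array([ 0.1634, -0.0833, -0.0175]), array([ 0.0054,  0.0009, -0.2432])]
```

```bash
python3 -m crank '[[[0.04,-0.02,0],[0,0,-0.12]],[[0.08,-0.04,-0.01],[0,0,-0.24]],[[0.12,-0.06,-0.0175],[0,0,-0.24]],[[0.163,-0.08,-0.0175],[0,0,-0.24]],[[0.163,-0.08,-0.0175],[0,0,-0.24]]]' 0.1; python3 -m crank '[[[0,0,0],[0,0,0]],[[0,0,0],[0,0,0]]]'; python3 -c "
from h import *
save('wrist','w4')"
```

```text
clock: 11.15
tool_pos: [0.539, 0.2251, 0.169]
orientation: [0.0, 0.571, 0.821, 0.002]
contact_force: [0.6, 0.2, 1.3]
opening: 0.0517
clock: 11.35
tool_pos: [0.5429, 0.218, 0.1673]
orientation: [0.001, 0.575, 0.818, 0.0]
contact_force: [0.6, -1.2, 0.4]
opening: 0.0518
```

View pics/w4.png

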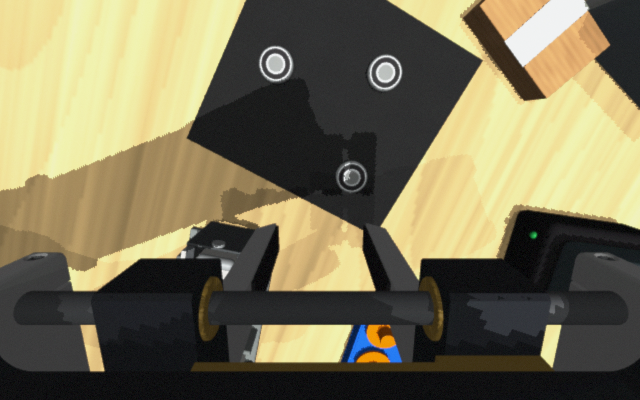

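```bash
python3 - <<'E'
from h import *
crop('w4','w4c',(250,30,420,210),3.5)
E
```

```text
(no output)
```

View pics/w4c.png

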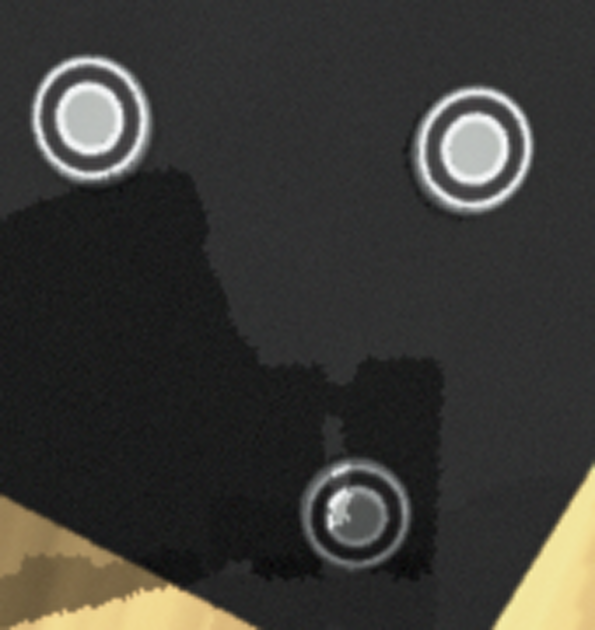

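```bash
python3 - <<'E'
from h import *
g=load('w4')
for u,v in ((92,119),(474,149),(356,513)): print(pix2w(g,(u+.5)/3.5-.5+250,(v+.5)/3.5-.5+30,.013).round(4))
E
python3 -c "
from h import *
go((.5695,.240,.05),np.radians(20));go((.5695,.240,.007),np.radians(20))"
```

```text
[0.4573 0.3223 0.013 ]
[0.5637 0.3522 0.013 ]
[0.5702 0.2412 0.013 ]
go [array([0.0121, 0.0325, 0.117 ]), array([ 0.0005,  0.0005, -0.0033])]
go [array([0.0121, 0.0324, 0.16  ]), array([ 0.0005,  0.0005, -0.0033])]
```

```bash
python3 -m crank '[[[0.01,0.03,0.04],[0,0,0]],[[0.0128,0.033,0.085],[0,0,0]],[[0.0128,0.033,0.12],[0,0,0]],[[0.0128,0.033,0.12],[0,0,0]],[[0.0128,0.033,0.12],[0,0,0]]]'; python3 -c "
from h import *
go((.5702,.2412,.0062),np.radians(20)); save('wrist','w5')"
```

```text
clock: 11.9
tool_pos: [0.5692, 0.2416, 0.0472]
orientation: [-0.0, 0.575, 0.818, -0.0]
contact_force: [1.5, -0.9, 0.9]
opening: 0.0517
go [array([-0.0007,  0.0008,  0.041 ]), array([-0.0007, -0.0002, -0.0025])]
```

View pics/w5.png

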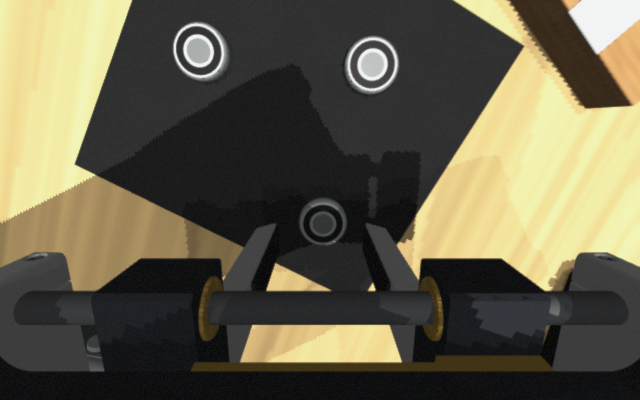

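The bearing (323,222) is centred between the open fingers, so I'll descend and grip.

```bash
python3 -m crank '[[[-0.0005,0.0005,0.02],[0,0,0]],[[-0.0005,0.0005,0.037],[0,0,0]],[[-0.0005,0.0005,0.04],[0,0,0]],[[-0.0005,0.0005,0.04],[0,0,0]]]'; python3 -m crank '[[[0,0,0],[0,0,0]],[[0,0,0],[0,0,0]],[[0,0,0],[0,0,0]]]' -0.6 25;  python3 -m crank '[[[0,0,0],[0,0,0]],[[0,0,0],[0,0,0]]]'
```

```text
clock: 12.35
tool_pos: [0.5696, 0.2418, 0.007]
orientation: [-0.0, 0.574, 0.819, 0.0]
contact_force: [0.4, 0.9, 0.2]
opening: 0.052
clock: 12.65
tool_pos: [0.5699, 0.242, 0.0073]
orientation: [0.0, 0.574, 0.819, 0.0]
contact_force: [-0.8, -0.2, 4.1]
opening: 0.0335
clock: 12.85
tool_pos: [0.5699, 0.242, 0.0073]
orientation: [0.0, 0.574, 0.819, 0.0]
contact_force: [-0.8, -0.8, 7.1]
opening: 0.0336
```

Opening reads 33.6 mm with 7 N upward, so the pads may be on the rim chamfer. I'll reopen and go a little lower.

```bash
python3 -m crank '[[[0,0,0],[0,0,0]],[[0,0,0],[0,0,0]]]' 0.0; python3 -m crank '[[[0,-0.0005,0.002],[0,0,0]],[[0,-0.0005,0.002],[0,0,0]]]';python3 -m crank '[[[0,0,0],[0,0,0]],[[0,0,0],[0,0,0]],[[0,0,0],[0,0,0]],[[0,0,0],[0,0,0]]]' -0.4 25;  python3 -c "
from h import *
save('wrist','w6',(200,150,450,300),3)"
```

```text
clock: 13.05
tool_pos: [0.5695, 0.2418, 0.0067]
orientation: [-0.0, 0.574, 0.819, 0.0]
contact_force: [-0.4, 1.0, -0.8]
opening: 0.0456
clock: 13.25
tool_pos: [0.5687, 0.2415, 0.0042]
orientation: [-0.0, 0.574, 0.819, -0.0]
contact_force: [-0.4, -0.4, -0.8]
opening: 0.0474
clock: 13.65
tool_pos: [0.569, 0.2416, 0.0046]
orientation: [-0.0, 0.574, 0.819, -0.0]
contact_force: [-0.4, 0.7, -0.3]
opening: 0.0338
```

View pics/w6.png

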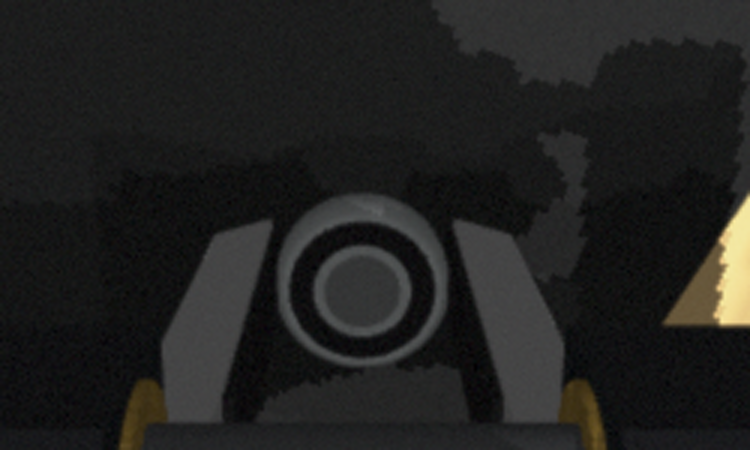

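```bash
python3 -m crank '[[[0,0,-0.04],[0,0,0]],[[0,0,-0.085],[0,0,0.05]],[[-0.02,-0.02,-0.12],[0,0,0.1]],[[-0.06,-0.04,-0.12],[0,0,0.15]],[[-0.1,-0.06,-0.12],[0,0,0.2]]]'; python3 -c "
from h import *
go((.4733,.0853,.12),np.radians(7.7))"
```

```text
clock: 14.2
tool_pos: [0.5468, 0.1266, 0.1259]
orientation: [0.001, 0.653, 0.757, 0.001]
contact_force: [1.0, -1.4, -1.3]
opening: 0.034
go [array([-0.0301, -0.0788,  0.0057]), array([0.0024, 0.    , 0.0126])]
```

```bash
python3 -m crank '[[[-0.02,-0.04,0],[0,0,0.0126]],[[-0.031,-0.078,0.01],[0,0,0.0126]],[[-0.031,-0.078,0.02],[0,0,0.0126]],[[-0.031,-0.078,0.02],[0,0,0.0126]],[[-0.031,-0.078,0.02],[0,0,0.0126]]]'; python3 -m crank '[[[0,0,0],[0,0,0]],[[0,0,0],[0,0,0]]]';python3 -c "
from h import *
go((.4733,.0853,.12),np.radians(7.7));
save('wrist','w7',(220,120,420,270),4)"
```

```text
clock: 14.7
tool_pos: [0.4749, 0.0857, 0.105]
orientation: [0.0, 0.658, 0.753, 0.0]
contact_force: [0.6, 0.2, -0.1]
opening: 0.0341
clock: 14.9
tool_pos: [0.4747, 0.0858, 0.1048]
orientation: [-0.0, 0.658, 0.753, 0.0]
contact_force: [0.2, 0.3, 0.5]
opening: 0.0339
go [array([-0.0003, -0.0015, -0.0152]), array([ 0.0005, -0.0006,  0.0012])]
```

View pics/w7.png

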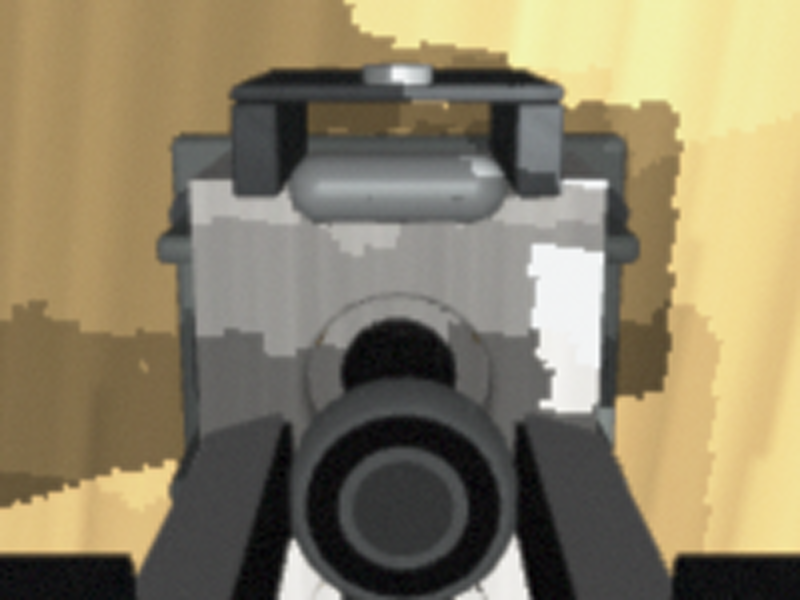

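```bash
python3 - <<'E'
from h import *
g=load('w7'); 
b=pix2w(g,(403.5+.5)/4-.5+220,(505.5)/4-.5+120,.1132); print('bearing',b, 'tcp',tool()[0])
for p in ((.4733,.0853,.06),(.4733+.018*.991,.0853+.018*.134,.06),(.4733-.018*.991,.0853-.018*.134,.06),(.4733-.018*.134,.0853+.018*.991,.06)):
  print((w2pix(g,p)-[220,120]+.5)*4-.5)
print('roller',pix2w(g,(397.5)/4-.5+220,(187.5)/4-.5+120,.07))
E
```

```text
bearing [0.47439106 0.08398408 0.1132    ] tcp [0.47453967 0.08561916 0.10474176]
[398.50595404 389.79920445]
[493.23187748 389.89542207]
[303.76596462 389.70297255]
[398.54029592 297.42773639]
roller [0.4676913  0.12494171 0.07      ]
```

```bash
python3 -m crank '[[[0.0018,-0.0009,0.015],[0,0,0]],[[0.0018,-0.0009,0.03],[0,0,0]],[[0.0018,-0.0009,0.037],[0,0,0]],[[0.0018,-0.0009,0.0385],[0,0,0]],[[0.0018,-0.0009,0.0385],[0,0,0]]]'; python3 -m crank '[[[0,0,0.002],[0,0,0]],[[0,0,0.004],[0,0,0]],[[0,0,0.004],[0,0,0]]]';python3 -c "
from h import *
save('wrist','w8',(220,120,420,270),4)"
```

```text
clock: 15.45
tool_pos: [0.4729, 0.0869, 0.0659]
orientation: [-0.0, 0.658, 0.753, -0.0]
contact_force: [-0.4, 0.3, 0.6]
opening: 0.0339
clock: 15.75
tool_pos: [0.473, 0.0866, 0.0621]
orientation: [0.0, 0.658, 0.753, 0.0]
contact_force: [-0.1, -1.0, 0.1]
opening: 0.0336
```

View pics/w8.png

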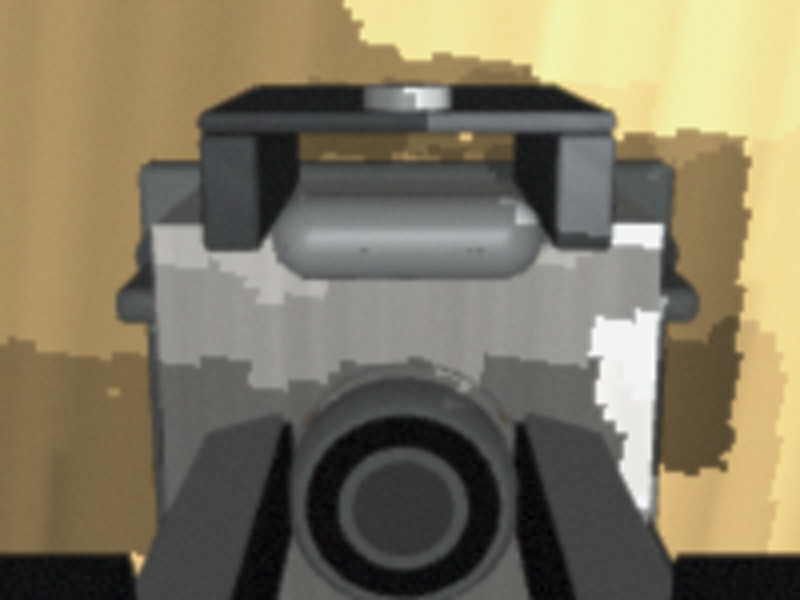

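```bash
python3 -m crank '[[[0,0,0.001],[0,0,0]],[[0,0,0.0015],[0,0,0]],[[0,0,0.0015],[0,0,0]]]';python3 -m crank '[[[0,0,0],[0,0,0]],[[0,0,0],[0,0,0]]]' -0.05; python3 -m crank '[[[0,0,-0.02],[0,0,0]],[[0,0,-0.045],[0,0,0]],[[0,0,-0.045],[0,0,0]]]'; python3 -c "
from h import *
save('wrist','w9',(220,120,420,270),4); go((.4733,.0856,.09),np.radians(7.7))"
```

```text
clock: 16.1
tool_pos: [0.473, 0.0867, 0.0606]
orientation: [0.0, 0.658, 0.753, 0.0]
contact_force: [0.3, 0.5, 0.2]
opening: 0.0336
clock: 16.3
tool_pos: [0.4729, 0.0867, 0.0606]
orientation: [-0.0, 0.658, 0.753, -0.0]
contact_force: [-0.1, -0.1, 0.4]
opening: 0.0438
clock: 16.6
tool_pos: [0.4744, 0.0872, 0.1081]
orientation: [0.001, 0.658, 0.753, 0.001]
contact_force: [0.1, 0.3, 0.7]
opening: 0.0448
go [array([-0.0011, -0.0007,  0.0168]), array([0.0025, 0.0003, 0.0002])]
```

View pics/w9.png

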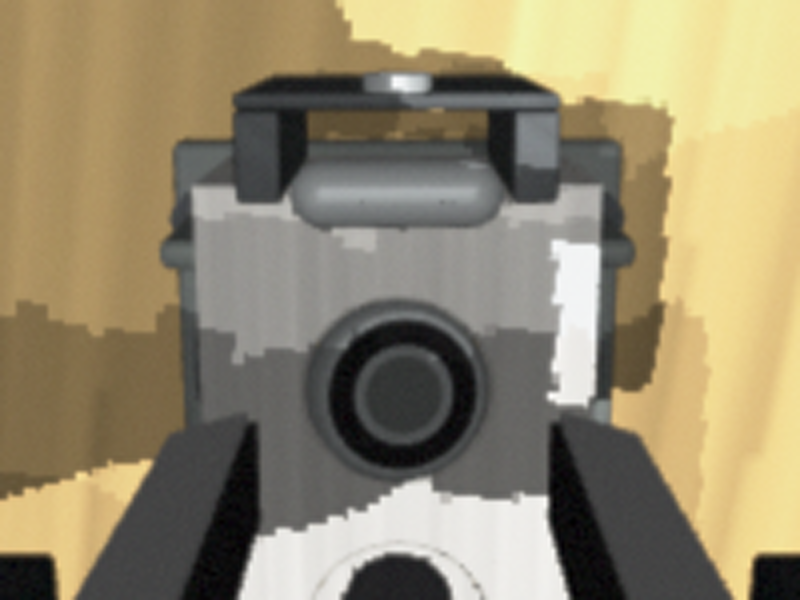

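The bearing sits level in the bore 3 mouth, around (402,393). I'll close the fingers and press slowly.

```bash
python3 -m crank '[[[-0.001,-0.0005,0.01],[0,0,0]],[[-0.001,-0.0005,0.02],[0,0,0]],[[-0.001,-0.0005,0.028],[0,0,0]],[[-0.001,-0.0005,0.034],[0,0,0]],[[-0.001,-0.0005,0.034],[0,0,0]]]' -1 20;python3 -m crank '[[[0,0,0.002],[0,0,0]],[[0,0,0.004],[0,0,0]],[[0,0,0.005],[0,0,0]]]'; python3 -m crank '[[[0,0,0.001],[0,0,0]],[[0,0,0.002],[0,0,0]],[[0,0,0.002],[0,0,0]]]'
```

```text
clock: 17.15
tool_pos: [0.4718, 0.0857, 0.0703]
orientation: [-0.001, 0.658, 0.753, -0.001]
contact_force: [0.7, 0.6, 1.2]
opening: 0.0083
clock: 17.45
tool_pos: [0.4727, 0.0857, 0.0666]
orientation: [0.0, 0.658, 0.753, 0.0]
contact_force: [0.6, 0.5, 0.6]
opening: 0.0009
clock: 17.75
tool_pos: [0.4726, 0.0856, 0.0646]
orientation: [0.0, 0.658, 0.753, 0.0]
contact_force: [0.2, -1.1, 0.9]
opening: 0.0006
```

```bash
python3 -m crank '[[[0,0,0.001],[0,0,0]],[[0,0,0.0015],[0,0,0]],[[0,0,0.0015],[0,0,0]]]'; python3 -m crank '[[[0,0,0.001],[0,0,0]],[[0,0,0.0015],[0,0,0]],[[0,0,0.0015],[0,0,0]]]'
```

```text
clock: 18.05
tool_pos: [0.4725, 0.0856, 0.0631]
orientation: [-0.0, 0.658, 0.753, -0.0]
contact_force: [-0.8, -1.1, 2.2]
opening: 0.0006
clock: 18.35
tool_pos: [0.4725, 0.0857, 0.0615]
orientation: [-0.0, 0.658, 0.753, -0.0]
contact_force: [-0.9, -0.1, 1.3]
opening: 0.0004
```

```bash
python3 -m crank '[[[0,0,0.0005],[0,0,0]],[[0,0,0.001],[0,0,0]],[[0,0,0.001],[0,0,0]]]'; python3 -m crank '[[[0,0,0.0005],[0,0,0]],[[0,0,0.001],[0,0,0]],[[0,0,0.001],[0,0,0]]]'
```

```text
clock: 18.65
tool_pos: [0.4726, 0.0858, 0.0605]
orientation: [-0.0, 0.658, 0.753, 0.0]
contact_force: [0.2, 0.2, -0.6]
opening: 0.0008
clock: 18.95
tool_pos: [0.4726, 0.0858, 0.0602]
orientation: [0.0, 0.658, 0.753, -0.0]
contact_force: [-7.1, -2.1, 19.1]
opening: 0.0003
```

```bash
python3 -m crank '[[[0,0,-0.02],[0,0,0]],[[0,0,-0.05],[0,0,0]],[[0.0,0,-0.07],[0,0,0]],[[0.0,0,-0.07],[0,0,0]]]'; python3 -c "
from h import *
save('wrist','w10',(220,100,420,250),4)"
```

```text
clock: 19.35
tool_pos: [0.4742, 0.0861, 0.1319]
orientation: [0.001, 0.658, 0.753, 0.002]
contact_force: [-0.3, 0.2, -1.4]
opening: 0.0004
```

View pics/w10.png

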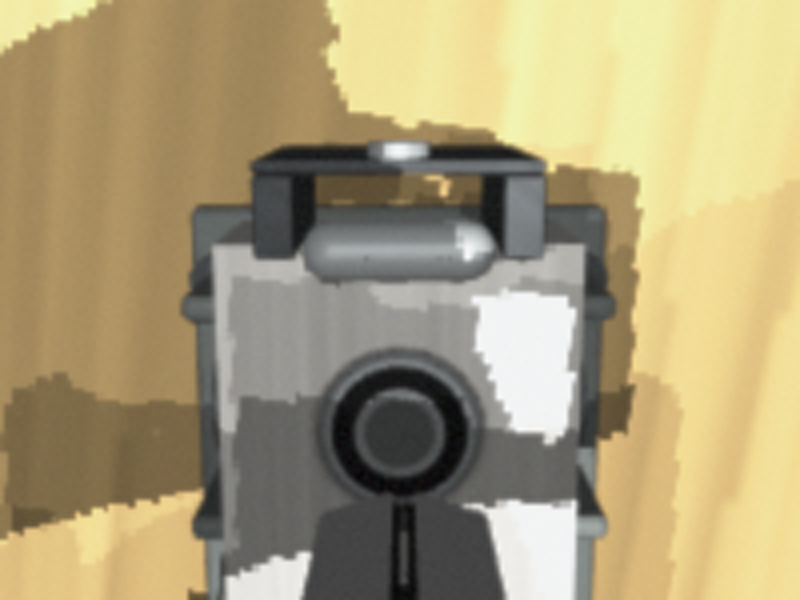

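```bash
python3 -m crank '[[[0,-0.0005,0.03],[0,0,0]],[[0,-0.0005,0.06],[0,0,0]],[[0,-0.0005,0.066],[0,0,0]],[[0,-0.0005,0.066],[0,0,0]]]';python3 -m crank '[[[0,0,0.001],[0,0,0]],[[0,0,0.0025],[0,0,0]],[[0,0,0.0025],[0,0,0]]]'; python3 -m crank '[[[0,0,0.0005],[0,0,0]],[[0,0,0.001],[0,0,0]],[[0,0,0.001],[0,0,0]]]'; python3 -m crank '[[[0,0,0.0005],[0,0,0]],[[0,0,0.001],[0,0,0]],[[0,0,0.001],[0,0,0]]]'
```

```text
clock: 19.8
tool_pos: [0.4712, 0.0858, 0.0626]
orientation: [-0.001, 0.658, 0.753, -0.001]
contact_force: [0.5, 0.3, 0.0]
opening: 0.0006
clock: 20.1
tool_pos: [0.4725, 0.0856, 0.0618]
orientation: [0.0, 0.658, 0.753, 0.0]
contact_force: [-0.4, -0.6, 0.1]
opening: 0.0002
clock: 20.4
tool_pos: [0.4723, 0.0856, 0.0603]
orientation: [0.0, 0.658, 0.753, 0.0]
contact_force: [0.1, -0.4, 2.6]
opening: 0.0004
clock: 20.7
tool_pos: [0.4723, 0.0856, 0.0601]
orientation: [0.0, 0.658, 0.753, -0.0]
contact_force: [-8.4, -2.2, 26.4]
opening: 0.0009
```

```bash
python3 -m crank '[[[0,0,-0.03],[0,0,0]],[[0,0,-0.07],[0,0,0]],[[0.05,0,-0.09],[0,0,-0.14]],[[0.1,0,-0.09],[0,0,-0.28]],[[0.15,0.0,-0.09],[0,0,-0.4]]]' 0.1; python3 -c "
from h import *
go((.475,.26,.15),np.radians(30))"
```

```text
clock: 21.2
tool_pos: [0.4527, 0.232, 0.1503]
orientation: [0.001, 0.493, 0.87, 0.001]
contact_force: [1.5, 0.0, 0.6]
opening: 0.0372
go [array([0.0126, 0.0335, 0.0003]), array([0.0021, 0.001 , 0.015 ])]
```

```bash
python3 -m crank '[[[0.01,0.015,0],[0,0,0]],[[0.01,0.03,0],[0,0,0]],[[0.01,0.03,0],[0,0,0]],[[0.01,0.03,0],[0,0,0]]]'; python3 -c "
from h import *
save('wrist','w11')"
```

```text
clock: 21.6
tool_pos: [0.4726, 0.2543, 0.1488]
orientation: [-0.0, 0.495, 0.869, -0.0]
contact_force: [-0.0, 0.1, 0.1]
opening: 0.0518
```

View pics/w11.png

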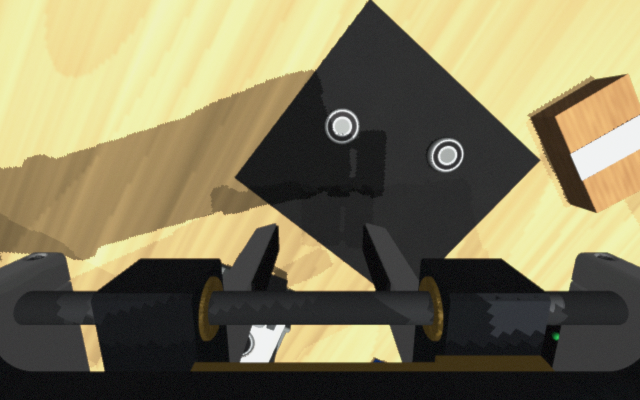

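Two bearings are on the mat, at (342,126) and (446,155).

```bash
python3 - <<'E'
from h import *
g=load('w11'); a=g['frame'][100:180,315:475,::-1]
for u,v in ((342,126),(446,155)): print(pix2w(g,u,v,.013).round(4))
go((.4573,.3223,.05),np.radians(30))
E
```

```text
[0.4568 0.3222 0.013 ]
[0.5628 0.3517 0.013 ]
go [array([0.0666, 0.0218, 0.0988]), array([-0.0007,  0.    ,  0.011 ])]
```

```bash
python3 -m crank '[[[0.04,0.015,0.03],[0,0,0]],[[0.0662,0.0218,0.06],[0,0,0]],[[0.0662,0.0218,0.095],[0,0,0]],[[0.0662,0.0218,0.105],[0,0,0]],[[0.0662,0.0218,0.105],[0,0,0]]]'; python3 -c "
from h import *
go((.4573,.3219,.0048),np.radians(30)); save('wrist','w12')"
```

```text
clock: 22.15
tool_pos: [0.4575, 0.3212, 0.0433]
orientation: [-0.0, 0.495, 0.869, -0.001]
contact_force: [0.2, -0.2, -0.1]
opening: 0.0515
go [array([0.0007, 0.0003, 0.0385]), array([-0.0026,  0.0004,  0.0108])]
```

View pics/w12.png

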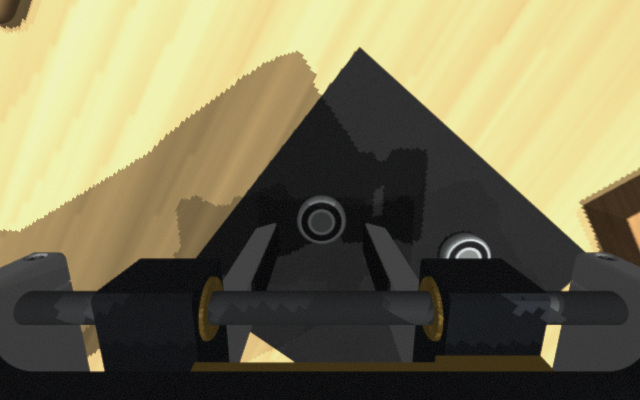

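```bash
python3 -m crank '[[[0.0007,0,0.02],[0,0,0]],[[0.0007,0,0.034],[0,0,0]],[[0.0007,0,0.0383],[0,0,0]],[[0.0007,0,0.0383],[0,0,0]]]'; python3 -m crank '[[[0,0,0],[0,0,0]],[[0,0,0],[0,0,0]],[[0,0,0],[0,0,0]],[[0,0,0],[0,0,0]]]' -0.4 25
```

```text
clock: 22.6
tool_pos: [0.4579, 0.3229, 0.006]
orientation: [-0.0, 0.495, 0.869, -0.0]
contact_force: [0.0, -0.2, 0.3]
opening: 0.0519
clock: 23.0
tool_pos: [0.4581, 0.3234, 0.0064]
orientation: [0.0, 0.495, 0.869, 0.0]
contact_force: [-1.0, -0.6, 7.1]
opening: 0.0339
```

```bash
python3 -m crank '[[[0,0,0],[0,0,0]],[[-0.001,0,0.0017],[0,0,0]],[[-0.001,0,0.0017],[0,0,0]]]' -0.05; python3 -m crank '[[[0,0,0],[0,0,0]],[[0,0,0],[0,0,0]],[[0,0,0],[0,0,0]],[[0,0,0],[0,0,0]]]' -0.4 25; python3 -m crank '[[[0,0,-0.04],[0,0,0]],[[0,0,-0.085],[0,0,0.05]],[[-0.03,0,-0.12],[0,0,0.14]],[[-0.08,0,-0.12],[0,0,0.25]],[[-0.12,0,-0.12],[0,0,0.38]]]'; python3 -c "
from h import *
go((.480,.036,.105),np.radians(7.7))"
```

```text
clock: 23.3
tool_pos: [0.4583, 0.3221, 0.0039]
orientation: [-0.0, 0.495, 0.869, -0.0]
contact_force: [-0.6, -0.3, -0.3]
opening: 0.0444
clock: 23.7
tool_pos: [0.4583, 0.3224, 0.0041]
orientation: [-0.0, 0.495, 0.869, 0.0]
contact_force: [0.3, 0.4, -0.2]
opening: 0.0339
clock: 24.2
tool_pos: [0.521, 0.2173, 0.1255]
orientation: [0.001, 0.652, 0.758, 0.001]
contact_force: [1.1, 0.3, -1.4]
opening: 0.034
go [array([-0.1731, -0.0677,  0.0203]), array([0.0026, 0.0002, 0.0158])]
```

```bash
python3 -m crank '[[[-0.045,-0.015,0],[0,0,0.016]],[[-0.09,-0.03,0],[0,0,0.016]],[[-0.135,-0.05,0],[0,0,0.016]],[[-0.173,-0.066,0.01],[0,0,0.016]],[[-0.173,-0.066,0.02],[0,0,0.016]]]'; python3 -m crank '[[[0,0,0],[0,0,0]],[[0,0,0],[0,0,0]],[[0,0,0],[0,0,0]]]';python3 -c "
from h import *
go((.480,.036,.105),np.radians(7.7));
save('wrist','w13',(220,120,420,270),4)"
```

```text
clock: 24.7
tool_pos: [0.4797, 0.0322, 0.1038]
orientation: [0.001, 0.659, 0.752, -0.001]
contact_force: [0.2, -0.1, -0.8]
opening: 0.0337
clock: 25.0
tool_pos: [0.4814, 0.0395, 0.1045]
orientation: [0.0, 0.656, 0.755, 0.0]
contact_force: [0.2, 0.8, -0.3]
opening: 0.034
go [array([-0.0033, -0.0019, -0.0005]), array([ 0.0007, -0.0006,  0.0066])]
```

View pics/w13.png

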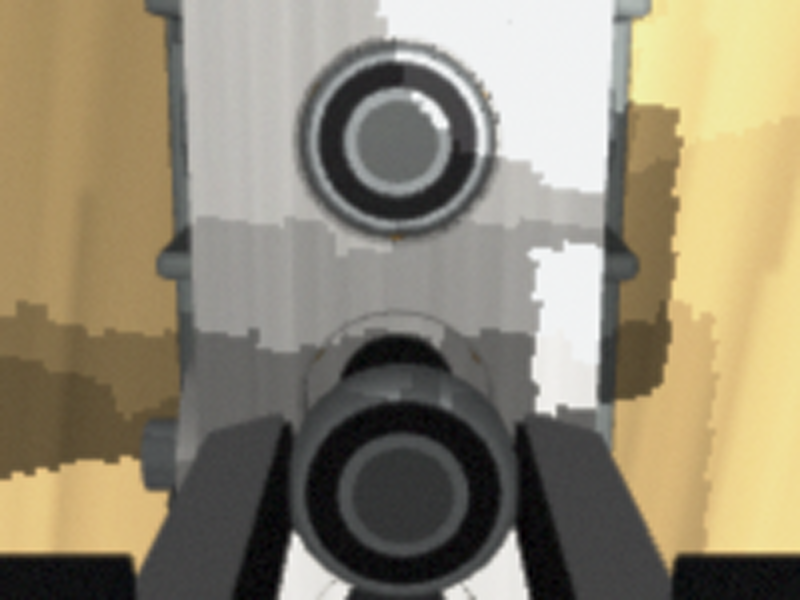

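```bash
python3 - <<'E'
from h import *
g=load('w13'); c=lambda u,v,z:pix2w(g,(u+.5)/4-.5+220,(v+.5)/4-.5+120,z)
b=c(403,493,.1134); print('bearing',b); print('b3',c(397.5,140.5,.06))
print((w2pix(g,(.480-.018*.134,.036+.018*.991,.06))-[220,120]+.5)*4-.5, c(397,311,.06))
tp,r=tool(); print(tp, 'shift to',r.inv().apply(np.array([.4800,.0360,0])-b).round(4))
E
```

```text
bearing [0.48070826 0.03978636 0.1134    ]
b3 [0.47322808 0.08569142 0.06      ]
[396.83070231 313.43285407] [0.47755417 0.05430541 0.06      ]
[0.48135898 0.0393982  0.10450661] shift to [-0.0037 -0.0013  0.1134]
```

```bash
python3 -m crank '[[[-0.0036,-0.0013,0.015],[0,0,0.006]],[[-0.0036,-0.0013,0.03],[0,0,0.006]],[[-0.0036,-0.0013,0.037],[0,0,0.006]],[[-0.0036,-0.0013,0.0405],[0,0,0.006]],[[-0.0036,-0.0013,0.0425],[0,0,0.006]]]'; python3 -m crank '[[[0,0,0],[0,0,0]],[[0,0,0.001],[0,0,0]],[[0,0,0.001],[0,0,0]]]';python3 -c "
from h import *
go((.480,.036,.0605)); save('wrist','w14',(220,120,420,270),4)"
```

```text
clock: 25.55
tool_pos: [0.4801, 0.0347, 0.0613]
orientation: [-0.0, 0.658, 0.753, -0.0]
contact_force: [-0.5, 0.8, -0.5]
opening: 0.0336
clock: 25.85
tool_pos: [0.4803, 0.0343, 0.0608]
orientation: [0.0, 0.659, 0.752, 0.0]
contact_force: [-0.1, -0.7, -0.2]
opening: 0.034
go [array([ 0.0018, -0.0001,  0.0003])]
```

View pics/w14.png

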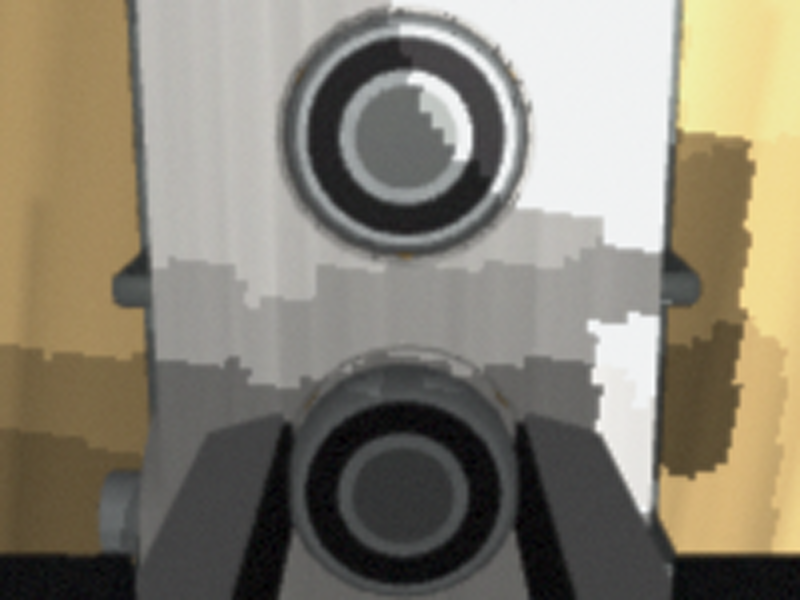

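```bash
python3 - <<'E'
from h import *
g=load('w14'); c=lambda u,v,z:pix2w(g,(u+.5)/4-.5+220,(v+.5)/4-.5+120,z)
print('bearing',c(403,494,.0697)); print('b3',c(405,135,.06))
E
```

```text
bearing [0.47965591 0.03441571 0.0697    ]
b3 [0.47309398 0.08573994 0.06      ]
```

```bash
python3 -m crank '[[[0.0012,0,0],[0,0,0]],[[0.0014,0.0002,0],[0,0,0]],[[0.0014,0.0002,0.0006],[0,0,0]]]';python3 -m crank '[[[0,0,0],[0,0,0]],[[0,0,0],[0,0,0]]]' -0.05; python3 -m crank '[[[0,0,-0.02],[0,0,0]],[[0,0,-0.045],[0,0,0]],[[0,0,-0.045],[0,0,0]]]'; python3 -c "
from h import *
save('wrist','w15',(220,120,420,270),4); go((.4799,.0361,.07),np.radians(7.7))"
```

```text
clock: 26.2
tool_pos: [0.4803, 0.0358, 0.0602]
orientation: [0.0, 0.659, 0.753, 0.0]
contact_force: [-3.4, 0.1, 14.9]
opening: 0.034
clock: 26.4
tool_pos: [0.4808, 0.0358, 0.0603]
orientation: [0.0, 0.659, 0.753, 0.0]
contact_force: [2.7, 0.6, 3.2]
opening: 0.0434
clock: 26.7
tool_pos: [0.4814, 0.036, 0.1073]
orientation: [0.001, 0.659, 0.753, 0.001]
contact_force: [0.7, 0.9, 0.4]
opening: 0.0448
go [array([ 0.0006, -0.0009,  0.036 ]), array([ 0.002 ,  0.0006, -0.0018])]
```

View pics/w15.png

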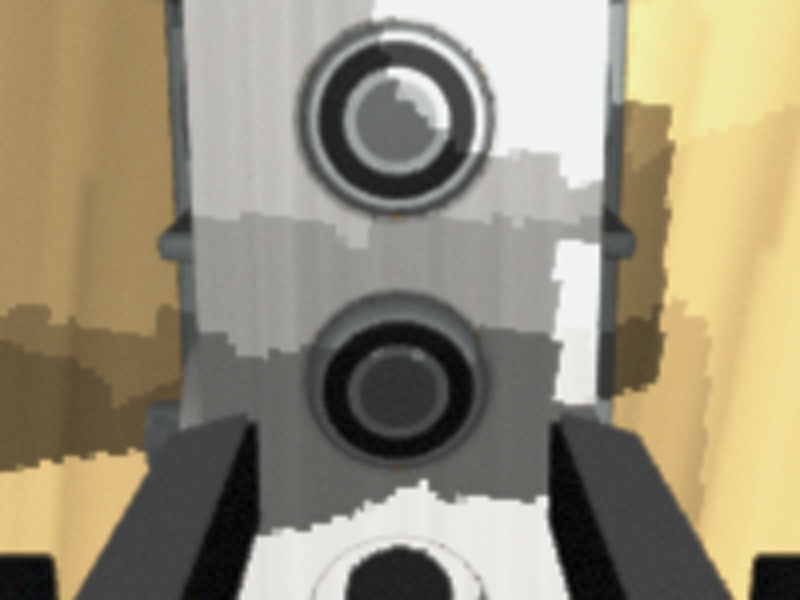

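The bearing in bore 2 looks tilted, with its seal ring squashed to 156×145 px and the +y side high. I'll ease the high side down first with closed fingers, then press at the centre.

```bash
python3 -m crank '[[[0.007,-0.0007,0.01],[0,0,0]],[[0.007,-0.0007,0.02],[0,0,0]],[[0.007,-0.0007,0.028],[0,0,0]],[[0.007,-0.0007,0.033],[0,0,0]],[[0.007,-0.0007,0.033],[0,0,0]]]' -1 20;python3 -m crank '[[[0,0,0],[0,0,0]],[[0,0,0.001],[0,0,0]],[[0,0,0.002],[0,0,0]]]'; python3 -m crank '[[[0,0,0.001],[0,0,0]],[[0,0,0.002],[0,0,0]],[[0,0,0.002],[0,0,0]]]'
```

```text
clock: 27.25
tool_pos: [0.4778, 0.0426, 0.0708]
orientation: [-0.001, 0.658, 0.753, -0.001]
contact_force: [1.3, 0.6, -0.0]
opening: 0.0079
clock: 27.55
tool_pos: [0.4788, 0.0425, 0.0702]
orientation: [0.0, 0.659, 0.752, 0.0]
contact_force: [-0.4, -0.9, 0.2]
opening: 0.0006
clock: 27.85
tool_pos: [0.4785, 0.0425, 0.0679]
orientation: [-0.0, 0.659, 0.752, -0.0]
contact_force: [0.4, -0.3, -0.3]
opening: 0.0004
```

```bash
python3 -m crank '[[[0,0,0.0005],[0,0,0]],[[0,0,0.001],[0,0,0]],[[0,0,0.001],[0,0,0]]]'; python3 -m crank '[[[0,0,0.0005],[0,0,0]],[[0,0,0.001],[0,0,0]],[[0,0,0.001],[0,0,0]]]'; python3 -c "
from h import *
save('wrist','w16',(220,100,420,250),4)"
```

```text
clock: 28.15
tool_pos: [0.4785, 0.0426, 0.067]
orientation: [-0.0, 0.659, 0.752, 0.0]
contact_force: [0.6, 0.7, -0.3]
opening: 0.0004
clock: 28.45
tool_pos: [0.4785, 0.0426, 0.0659]
orientation: [-0.0, 0.659, 0.753, 0.0]
contact_force: [0.1, -0.5, 0.2]
opening: 0.0004
```

View pics/w16.png

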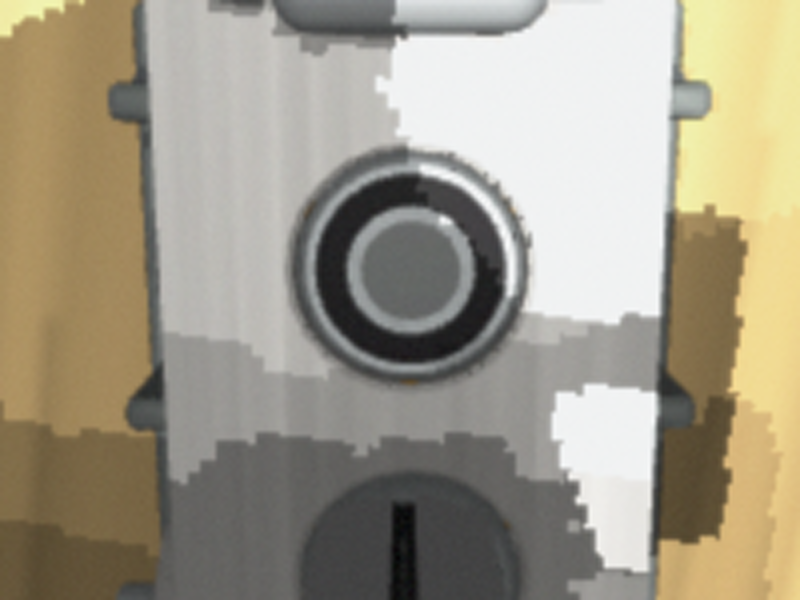

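```bash
python3 -m crank '[[[0,0,0.001],[0,0,0]],[[0,0,0.0015],[0,0,0]],[[0,0,0.0015],[0,0,0]]]'; python3 -m crank '[[[0,0,0.001],[0,0,0]],[[0,0,0.0015],[0,0,0]],[[0,0,0.0015],[0,0,0]]]'
```

```text
clock: 28.8
tool_pos: [0.4785, 0.0426, 0.0644]
orientation: [-0.0, 0.659, 0.753, -0.0]
contact_force: [0.8, -0.3, -1.0]
opening: 0.0004
clock: 29.1
tool_pos: [0.4785, 0.0427, 0.063]
orientation: [-0.0, 0.659, 0.753, 0.0]
contact_force: [-0.1, 1.0, 2.0]
opening: 0.0007
```

```bash
python3 -m crank '[[[0,0,-0.02],[0,0,0]],[[0,0,-0.04],[0,0,0]],[[-0.006,0,-0.045],[0,0,0]],[[-0.006,0,-0.045],[0,0,0]]]'; python3 -c "
from h import *
save('wrist','w17',(220,120,420,270),4); go((.4799,.0361,.07),np.radians(7.7))"
```

```text
clock: 29.5
tool_pos: [0.4798, 0.0356, 0.1083]
orientation: [0.001, 0.659, 0.752, 0.0]
contact_force: [0.3, -0.4, -1.2]
opening: 0.0004
go [array([0.0002, 0.0006, 0.0377]), array([ 0.0002,  0.0004, -0.0026])]
```

View pics/w17.png

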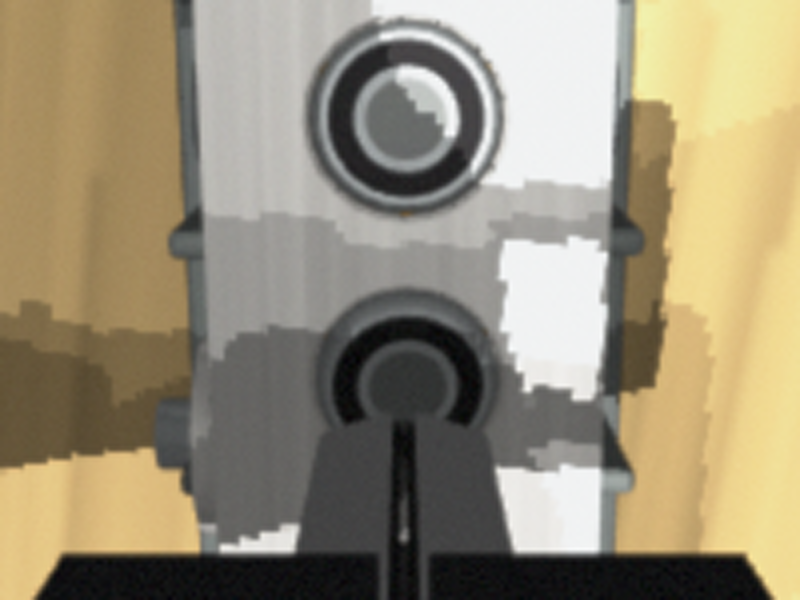

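```bash
python3 -m crank '[[[0.006,0,0.02],[0,0,0]],[[0.006,0.0,0.04],[0,0,0]],[[0.006,0,0.045],[0,0,0]],[[0.006,0,0.045],[0,0,0]],[[0.006,0,0.0455],[0,0,0]]]';python3 -m crank '[[[0,0,0.0005],[0,0,0]],[[0,0,0.001],[0,0,0]],[[0,0,0.001],[0,0,0]]]'; python3 -m crank '[[[0,0,0.0005],[0,0,0]],[[0,0,0.001],[0,0,0]],[[0,0,0.001],[0,0,0]]]'
```

```text
clock: 30.05
tool_pos: [0.4787, 0.0426, 0.0627]
orientation: [-0.0, 0.659, 0.753, 0.0]
contact_force: [-0.2, -0.4, 1.1]
opening: 0.0003
clock: 30.35
tool_pos: [0.4787, 0.0424, 0.0618]
orientation: [0.0, 0.659, 0.752, 0.0]
contact_force: [0.3, -0.5, -0.3]
opening: 0.0008
clock: 30.65
tool_pos: [0.4785, 0.0425, 0.0605]
orientation: [-0.0, 0.659, 0.752, 0.0]
contact_force: [-0.3, -1.0, -0.1]
opening: 0.0003
```

```bash
python3 -m crank '[[[0,0,-0.02],[0,0,0]],[[-0.02,0,-0.03],[0,0,0]],[[-0.06,0,-0.03],[0,0,0]],[[-0.09,0,-0.03],[0,0,0]],[[-0.09,0,-0.03],[0,0,0]]]' ; python3 -c "
from h import *
save('wrist','w18',(240,30,400,150),5)"
```

```text
clock: 31.15
tool_pos: [0.4906, -0.0507, 0.0904]
orientation: [0.0, 0.66, 0.751, -0.0]
contact_force: [-0.5, 0.6, -0.1]
opening: 0.0005
```

View pics/w18.png

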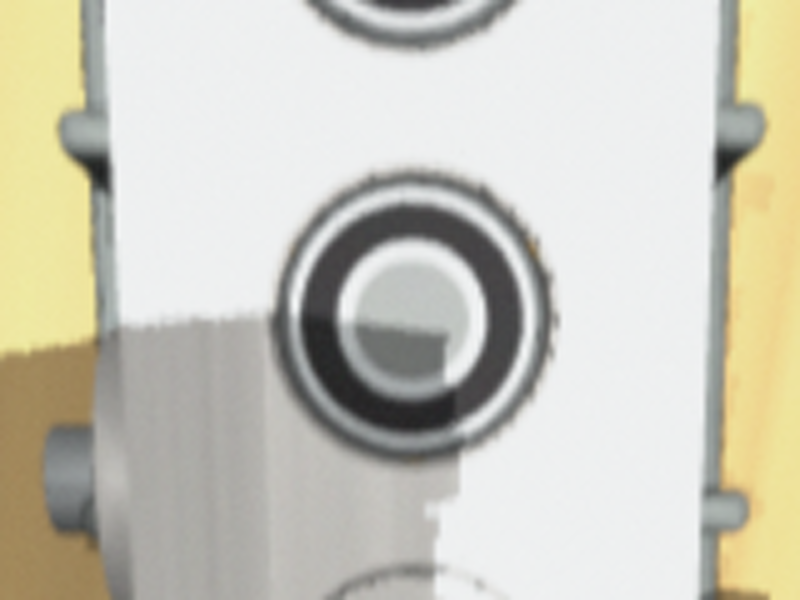

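Bore 2's bearing now looks concentric and level (ring centre 412,317; bore 414,317). I'll confirm the shoulder with a press at its centre.

```bash
python3 -c "
from h import *
go((.4799,.0361,.066),np.radians(7.7))"
python3 -m crank '[[[0.04,-0.0005,0],[0,0,0]],[[0.087,-0.0005,0],[0,0,0]],[[0.087,-0.0005,0.01],[0,0,0]],[[0.087,-0.0005,0.023],[0,0,0]],[[0.087,-0.0005,0.024],[0,0,0]]]';python3 -c "
from h import *
go((.4799,.0361,.062),np.radians(7.7))"
```

```text
go [array([0.0852, 0.0005, 0.0244]), array([-0.0001,  0.0002, -0.0048])]
clock: 31.7
tool_pos: [0.4773, 0.0393, 0.0649]
orientation: [-0.001, 0.658, 0.753, -0.001]
contact_force: [0.5, 0.1, 0.4]
opening: 0.0005
go [array([-0.0035,  0.0021,  0.0029]), array([-0.0024, -0.0002, -0.0011])]
```

```bash
python3 -m crank '[[[-0.0025,0.0015,0],[0,0,0]],[[-0.0025,0.0015,0.002],[0,0,0]],[[-0.0025,0.0015,0.004],[0,0,0]],[[-0.0025,0.0015,0.004],[0,0,0]]]';python3 -m crank '[[[0,0,0.0005],[0,0,0]],[[0,0,0.001],[0,0,0]],[[0,0,0.001],[0,0,0]]]';python3 -m crank '[[[0,0,0.0005],[0,0,0]],[[0,0,0.001],[0,0,0]],[[0,0,0.001],[0,0,0]]]'
```

```text
clock: 32.1
tool_pos: [0.4803, 0.0369, 0.0624]
orientation: [-0.0, 0.659, 0.752, 0.0]
contact_force: [-0.2, 0.6, 0.7]
opening: 0.0008
clock: 32.4
tool_pos: [0.4803, 0.0372, 0.0615]
orientation: [0.0, 0.659, 0.753, 0.0]
contact_force: [-0.2, 0.7, -0.2]
opening: 0.0008
clock: 32.7
tool_pos: [0.4802, 0.0373, 0.0604]
orientation: [-0.0, 0.659, 0.753, -0.0]
contact_force: [0.7, 0.2, -0.1]
opening: 0.0002
```

```bash
python3 -m crank '[[[0,0,0.0005],[0,0,0]],[[0,0,0.0005],[0,0,0]],[[0,0,0.0005],[0,0,0]]]';python3 -m crank '[[[0,0,0.0005],[0,0,0]],[[0,0,0.0005],[0,0,0]],[[0,0,0.0005],[0,0,0]]]'
```

```text
clock: 33.0
tool_pos: [0.4803, 0.0372, 0.0603]
orientation: [0.0, 0.659, 0.753, -0.0]
contact_force: [-1.9, -0.3, 7.5]
opening: 0.0006
clock: 33.3
tool_pos: [0.4803, 0.0373, 0.0602]
orientation: [0.0, 0.659, 0.753, -0.0]
contact_force: [-6.4, -0.7, 18.7]
opening: 0.0005
```

```bash
python3 -m crank '[[[0,0,-0.03],[0,0,0]],[[0,0,-0.07],[0,0,0]],[[0.05,0.01,-0.09],[0,0,-0.1]],[[0.1,0.02,-0.09],[0,0,-0.2]],[[0.15,0.03,-0.09],[0,0,-0.3]]]' 0.1; python3 -c "
from h import *
go((.562,.29,.13),np.radians(25))"
```

```text
clock: 33.8
tool_pos: [0.4903, 0.1847, 0.1507]
orientation: [0.001, 0.538, 0.843, 0.001]
contact_force: [1.3, -1.0, -0.5]
opening: 0.0374
go [array([0.0653, 0.1093, 0.0208]), array([ 0.0022,  0.0011, -0.0014])]
```

```bash
python3 -m crank '[[[0.025,0.04,0],[0,0,0]],[[0.05,0.08,0.02],[0,0,0]],[[0.062,0.105,0.02],[0,0,0]],[[0.062,0.105,0.02],[0,0,0]],[[0.062,0.105,0.02],[0,0,0]]]'; python3 -c "
from h import *
save('wrist','w19')"
```

```text
clock: 34.3
tool_pos: [0.5585, 0.2842, 0.1289]
orientation: [-0.001, 0.538, 0.843, -0.0]
contact_force: [-0.6, -0.7, -0.0]
opening: 0.0518
```

View pics/w19.png

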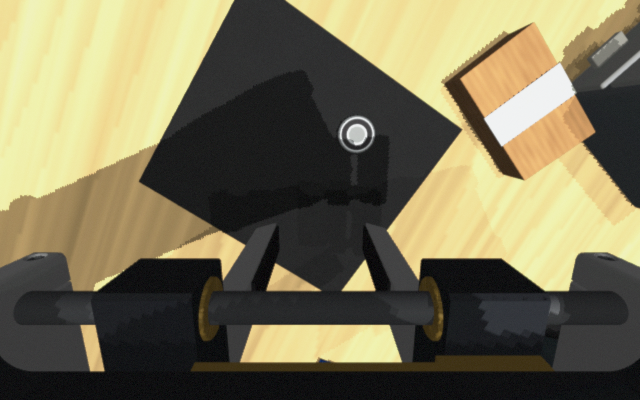

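```bash
python3 - <<'E'
from h import *
g=load('w19')
b=pix2w(g,357,134,.013); print(b.round(4),[pix2w(g,u,v,.035).round(3) for u,v in ((445,82),(521,180))])
go((b[0],b[1],.043),np.radians(25))
E
```

```text
[0.5642 0.3522 0.013 ] [array([0.609, 0.421, 0.035]), array([0.713, 0.378, 0.035])]
go [array([0.0602, 0.0341, 0.0862]), array([-0.0008,  0.0001, -0.0033])]
```

```bash
python3 -m crank '[[[0.04,0.02,0.03],[0,0,0]],[[0.0598,0.034,0.06],[0,0,0]],[[0.0598,0.034,0.086],[0,0,0]],[[0.0598,0.034,0.088],[0,0,0]],[[0.0598,0.034,0.088],[0,0,0]]]'; python3 -c "
from h import *
go((.564,.352,.0045),np.radians(25)); save('wrist','w20')"
```

```text
clock: 34.85
tool_pos: [0.5649, 0.351, 0.042]
orientation: [0.0, 0.539, 0.842, -0.0]
contact_force: [0.6, -0.2, 0.7]
opening: 0.0517
go [array([ 0.0013, -0.0003,  0.0375]), array([-0.0005,  0.0006, -0.0044])]
```

View pics/w20.png

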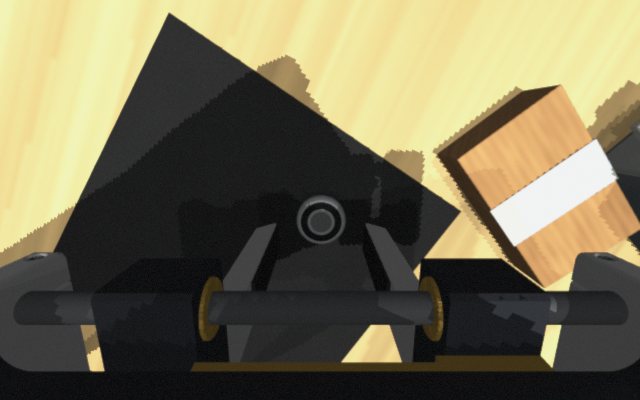

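```bash
python3 -m crank '[[[0.0008,0,0.02],[0,0,0]],[[0.0008,0,0.034],[0,0,0]],[[0.0008,0,0.0382],[0,0,0]],[[0.0008,0,0.0382],[0,0,0]],[[0.0008,0,0.0382],[0,0,0]]]'
```

```text
clock: 35.4
tool_pos: [0.5645, 0.353, 0.0034]
orientation: [-0.0, 0.539, 0.842, 0.0]
contact_force: [0.4, -0.4, -0.4]
opening: 0.0515
```

```bash
python3 -m crank '[[[-0.001,0,-0.0008],[0,0,0]],[[-0.001,0,-0.0008],[0,0,0]]]'; python3 -m crank '[[[0,0,0],[0,0,0]],[[0,0,0],[0,0,0]],[[0,0,0],[0,0,0]],[[0,0,0],[0,0,0]],[[0,0,0],[0,0,0]]]' -0.4 25; python3 -m crank '[[[0,0,-0.04],[0,0,0]],[[0,0,-0.085],[0,0,0.05]],[[-0.03,-0.02,-0.12],[0,0,0.14]],[[-0.08,-0.03,-0.12],[0,0,0.22]],[[-0.12,-0.03,-0.12],[0,0,0.3]]]'; python3 -c "
from h import *
go((.4866,-.0135,.105),np.radians(7.7))"
```

```text
clock: 35.6
tool_pos: [0.5651, 0.352, 0.0044]
orientation: [0.0, 0.539, 0.842, 0.0]
contact_force: [0.2, 0.0, 0.0]
opening: 0.052
clock: 36.1
tool_pos: [0.5649, 0.3522, 0.0042]
orientation: [0.0, 0.539, 0.842, 0.0]
contact_force: [-0.2, -0.8, 1.1]
opening: 0.0335
clock: 36.6
tool_pos: [0.5882, 0.2287, 0.1256]
orientation: [0.001, 0.66, 0.752, 0.001]
contact_force: [-0.1, -0.8, -1.2]
opening: 0.0341
go [array([-0.2269, -0.1322,  0.0204]), array([ 0.0021,  0.0007, -0.0042])]
```

```bash
python3 -m crank '[[[-0.04,-0.025,0],[0,0,0]],[[-0.08,-0.05,0],[0,0,0]],[[-0.12,-0.07,0],[0,0,0]],[[-0.16,-0.095,0],[0,0,0]],[[-0.2,-0.12,0.0],[0,0,0]]]'; python3 -m crank '[[[-0.025,-0.01,0.01],[0,0,0]],[[-0.025,-0.01,0.02],[0,0,0]],[[-0.025,-0.01,0.02],[0,0,0]],[[-0.025,-0.01,0.02],[0,0,0]]]';python3 -c "
from h import *
go((.4866,-.0135,.105),np.radians(7.7));
save('wrist','w21',(220,120,420,270),4)"
```

```text
clock: 37.1
tool_pos: [0.4945, 0.015, 0.1241]
orientation: [0.0, 0.659, 0.753, 0.0]
contact_force: [0.6, -0.5, -1.1]
opening: 0.0339
clock: 37.5
tool_pos: [0.4893, -0.0083, 0.1042]
orientation: [-0.0, 0.658, 0.753, 0.0]
contact_force: [0.7, -0.4, -0.3]
opening: 0.0337
go [array([-0.0048, -0.0033, -0.0008]), array([ 0.0001, -0.0008, -0.    ])]
```

View pics/w21.png

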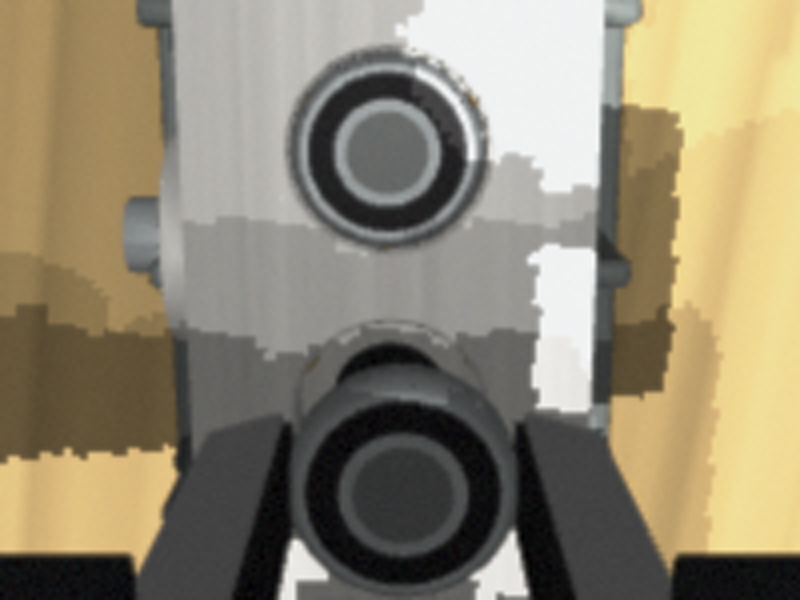

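```bash
python3 - <<'E'
from h import *
g=load('w21'); c=lambda u,v,z:pix2w(g,(u+.5)/4-.5+220,(v+.5)/4-.5+120,z)
b=c(403,493,.113); b2=c(387.5,150.5,.06); print('bearing',b,'b2',b2)
t=np.array([.4866,-.0136,0]); tp,r=tool(); print(tp, 'shift to',r.inv().apply(t-b).round(4))
E
```

```text
bearing [ 0.48858166 -0.00806464  0.113     ] b2 [0.47981174 0.03592903 0.06      ]
[ 0.48940805 -0.0081665   0.10435504] shift to [-0.0053 -0.0028  0.113 ]
```

```bash
python3 -m crank '[[[-0.0045,-0.0028,0.015],[0,0,0]],[[-0.0045,-0.0028,0.03],[0,0,0]],[[-0.0045,-0.0028,0.037],[0,0,0]],[[-0.0045,-0.0028,0.0385],[0,0,0]],[[-0.0045,-0.0028,0.0385],[0,0,0]]]'; python3 -m crank '[[[0,0,0],[0,0,0]],[[0,0,0],[0,0,0]],[[0,0,0],[0,0,0]]]';python3 -c "
from h import *
save('wrist','w22',(220,120,420,270),4)
g=load('w22'); c=lambda u,v,z:pix2w(g,(u+.5)/4-.5+220,(v+.5)/4-.5+120,z)
tp,r=tool(); b=c(403,493.5,tp[2]+.0088);  t=np.array([.4866,-.0136,0]);print(b,'shift to',r.inv().apply(t-b).round(4))"
```

```text
clock: 38.05
tool_pos: [0.4868, -0.0139, 0.0655]
orientation: [-0.0, 0.658, 0.753, 0.0]
contact_force: [0.5, -0.6, -0.6]
opening: 0.0339
clock: 38.35
tool_pos: [0.487, -0.0145, 0.0659]
orientation: [0.0, 0.659, 0.752, 0.0]
contact_force: [-0.5, 0.0, -1.3]
opening: 0.034
[ 0.48631017 -0.01432921  0.0746489 ] shift to [0.0007 0.0003 0.0746]
```

View pics/w22.png

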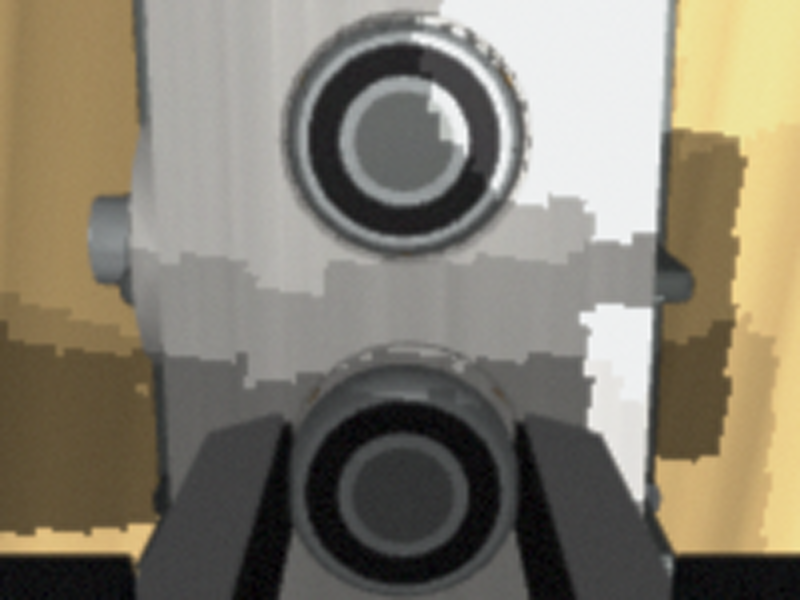

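```bash
python3 -m crank '[[[0.0009,0.0003,0.001],[0,0,0]],[[0.0009,0.0003,0.003],[0,0,0]],[[0.0009,0.0003,0.005],[0,0,0]],[[0.0009,0.0003,0.005],[0,0,0]]]';python3 -c "
from h import *
save('wrist','w23',(220,120,420,270),4)
g=load('w23'); c=lambda u,v,z:pix2w(g,(u+.5)/4-.5+220,(v+.5)/4-.5+120,z)
tp,r=tool(); b=c(403,493.5,tp[2]+.0088);  t=np.array([.4866,-.0136,0]);print(b,'shift to',r.inv().apply(t-b).round(4))"
```

```text
clock: 38.8
tool_pos: [0.4869, -0.0135, 0.0604]
orientation: [-0.0, 0.659, 0.753, -0.0]
contact_force: [0.1, 1.1, 0.2]
opening: 0.0338
[ 0.48621987 -0.01329441  0.06922211] shift to [-0.0004  0.0004  0.0692]
```

View pics/w23.png

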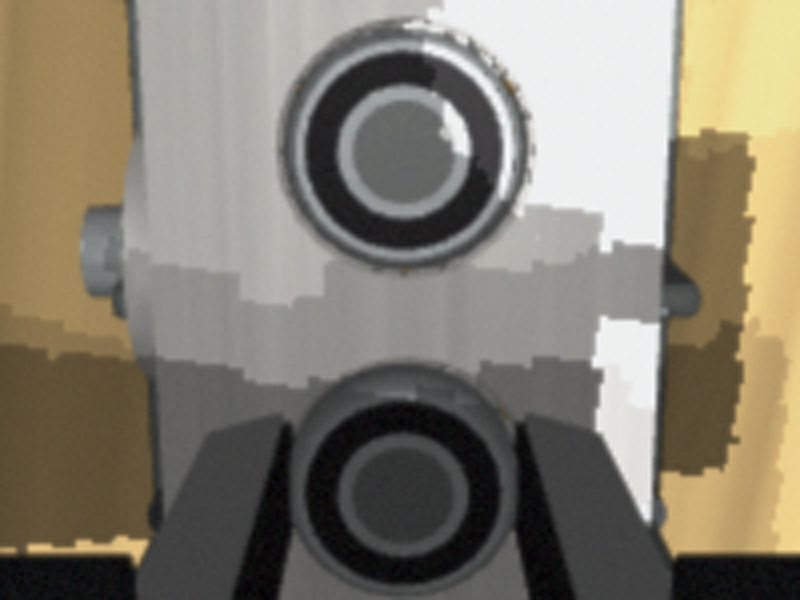

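```bash
python3 -m crank '[[[0,0,0],[0,0,0]],[[0,0,0],[0,0,0]]]' -0.05; python3 -m crank '[[[0,0,-0.02],[0,0,0]],[[0,0,-0.045],[0,0,0]],[[0,0,-0.045],[0,0,0]]]'; python3 -c "
from h import *
save('wrist','w24',(220,120,420,270),4); go((.4866,-.0136,.07),np.radians(7.7))"
```

```text
clock: 39.05
tool_pos: [0.4869, -0.0135, 0.0605]
orientation: [-0.0, 0.659, 0.753, 0.0]
contact_force: [-1.0, -0.2, -0.3]
opening: 0.0439
clock: 39.35
tool_pos: [0.4885, -0.0134, 0.108]
orientation: [0.002, 0.659, 0.752, 0.001]
contact_force: [0.2, 0.4, -0.5]
opening: 0.0448
go [array([ 0.0002, -0.0013,  0.0367]), array([ 0.0024,  0.0008, -0.0018])]
```

View pics/w24.png

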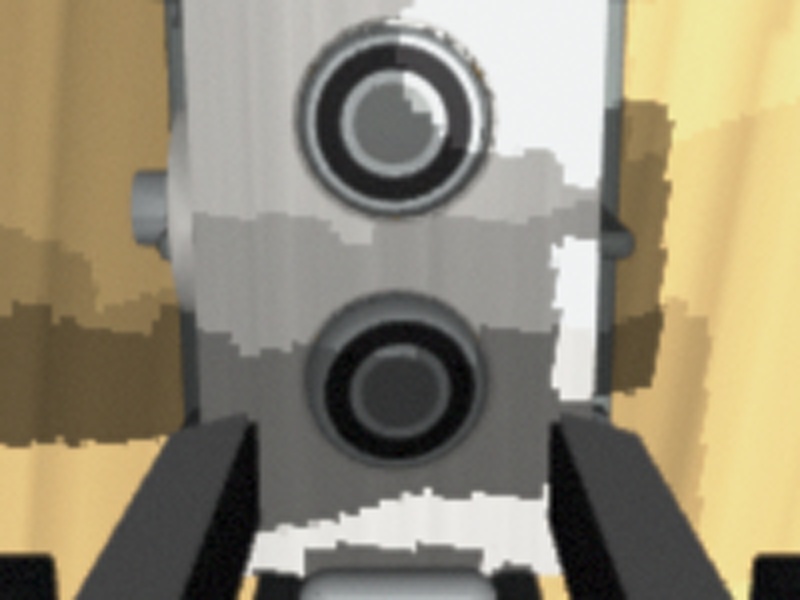

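```bash
python3 -m crank '[[[0.003,-0.0013,0.01],[0,0,0]],[[0.003,-0.0013,0.02],[0,0,0]],[[0.003,-0.0013,0.028],[0,0,0]],[[0.003,-0.0013,0.033],[0,0,0]],[[0.003,-0.0013,0.034],[0,0,0]]]' -1 20;python3 -m crank '[[[0,0,0],[0,0,0]],[[0,0,0.001],[0,0,0]],[[0,0,0.002],[0,0,0]]]'; python3 -m crank '[[[0,0,0.001],[0,0,0]],[[0,0,0.002],[0,0,0]],[[0,0,0.002],[0,0,0]]]'; python3 -m crank '[[[0,0,0.001],[0,0,0]],[[0,0,0.002],[0,0,0]],[[0,0,0.002],[0,0,0]]]'
```

```text
clock: 39.9
tool_pos: [0.4846, -0.0106, 0.0704]
orientation: [-0.001, 0.658, 0.753, -0.0]
contact_force: [-0.3, -0.4, 0.9]
opening: 0.0082
clock: 40.2
tool_pos: [0.4855, -0.0108, 0.0698]
orientation: [0.0, 0.659, 0.752, 0.0]
contact_force: [0.3, 0.5, 0.2]
opening: 0.0003
clock: 40.5
tool_pos: [0.4852, -0.0107, 0.0675]
orientation: [-0.0, 0.659, 0.752, -0.0]
contact_force: [-0.3, -0.1, 0.5]
opening: 0.0006
clock: 40.8
tool_pos: [0.4852, -0.0107, 0.0655]
orientation: [-0.0, 0.659, 0.753, -0.0]
contact_force: [0.4, 0.2, -1.0]
opening: 0.0005
```

```bash
python3 -m crank '[[[0,0,0.001],[0,0,0]],[[0,0,0.002],[0,0,0]],[[0,0,0.002],[0,0,0]]]'; python3 -m crank '[[[0,0,0.001],[0,0,0]],[[0,0,0.0015],[0,0,0]],[[0,0,0.0015],[0,0,0]]]'; python3 -m crank '[[[0,0,0.0005],[0,0,0]],[[0,0,0.001],[0,0,0]],[[0,0,0.0015],[0,0,0]]]'; python3 -m crank '[[[0,0,0.0005],[0,0,0]],[[0,0,0.0005],[0,0,0]],[[0,0,0.0005],[0,0,0]]]'
```

```text
clock: 41.1
tool_pos: [0.4852, -0.0106, 0.0635]
orientation: [-0.0, 0.659, 0.753, 0.0]
contact_force: [-0.4, 0.9, 0.2]
opening: 0.0004
clock: 41.4
tool_pos: [0.4852, -0.0106, 0.062]
orientation: [-0.0, 0.659, 0.753, -0.0]
contact_force: [-1.5, 1.2, 1.2]
opening: 0.0005
clock: 41.7
tool_pos: [0.4851, -0.0107, 0.0606]
orientation: [-0.0, 0.659, 0.753, -0.0]
contact_force: [-2.7, 0.8, 4.4]
opening: 0.0006
clock: 42.0
tool_pos: [0.4851, -0.0107, 0.0602]
orientation: [-0.0, 0.659, 0.753, -0.0]
contact_force: [-4.4, 0.1, 11.9]
opening: 0.0008
```

```bash
python3 -m crank '[[[-0.003,0.001,0.0005],[0,0,0]],[[-0.003,0.001,0.001],[0,0,0]],[[-0.003,0.001,0.001],[0,0,0]]]'; python3 -m crank '[[[0,0,-0.03],[0,0,0]],[[-0.01,0,-0.07],[0,0,0]],[[-0.06,0,-0.09],[0,0,0]],[[-0.09,0,-0.09],[0,0,0]],[[-0.09,0,-0.09],[0,0,0]]]' ; python3 -c "
from h import *
save('wrist','w25',(260,40,385,200),3.7)"
```

```text
clock: 42.3
tool_pos: [0.4864, -0.0121, 0.06]
orientation: [-0.0, 0.658, 0.753, 0.0]
contact_force: [-14.0, 8.8, 33.3]
opening: 0.0006
clock: 42.8
tool_pos: [0.4991, -0.1078, 0.1496]
orientation: [0.001, 0.661, 0.751, -0.0]
contact_force: [0.3, -0.5, -0.1]
opening: 0.0004
```

View pics/w25.png

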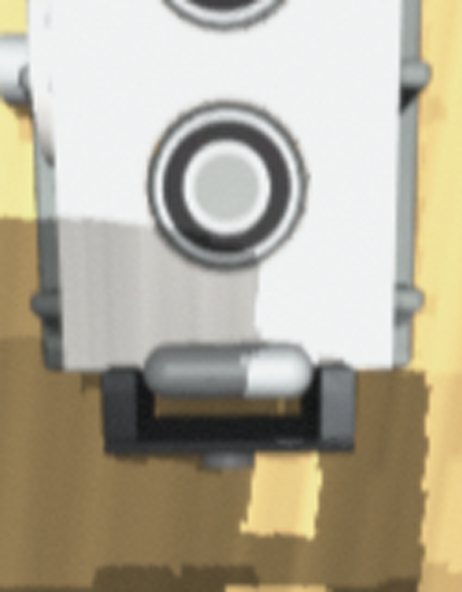

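```bash
python3 -c "
from h import *
go((.53,-.32,.18),np.radians(10.4))"; python3 -m crank '[[[-0.045,0,-0.005],[0,0,-0.02]],[[-0.09,0,-0.01],[0,0,-0.045]],[[-0.13,0,-0.02],[0,0,-0.045]],[[-0.17,0,-0.03],[0,0,-0.045]],[[-0.2,0,-0.03],[0,0,-0.045]]]' 0.1;  python3 -m crank '[[[0,0,0],[0,0,0]],[[0,0,0],[0,0,0]]]'; python3 -c "
from h import *
save('wrist','w26');save('top','top26')"
```

```text
go [array([-0.217 ,  0.0034, -0.0307]), array([ 0.0005,  0.0007, -0.0526])]
clock: 43.35
tool_pos: [0.5257, -0.3029, 0.1799]
orientation: [0.001, 0.642, 0.767, 0.0]
contact_force: [-0.2, 1.6, 0.5]
opening: 0.0372
clock: 43.55
tool_pos: [0.5251, -0.3001, 0.1784]
orientation: [-0.001, 0.641, 0.767, 0.0]
contact_force: [-1.0, -0.1, -0.4]
opening: 0.0508
```

View pics/w26.png

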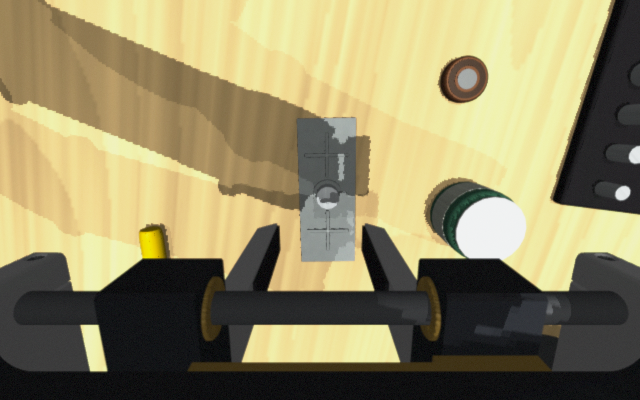

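View pics/top26.png

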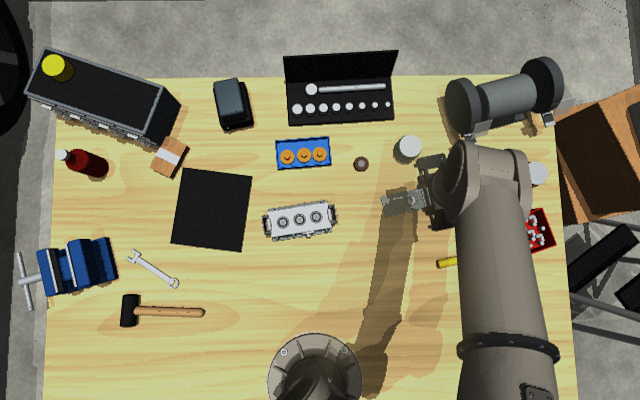

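```bash
python3 -c "
from h import *
crop('w26','w26c',(270,100,390,275),3.4)"
```

```text
(no output)
```

View pics/w26c.png

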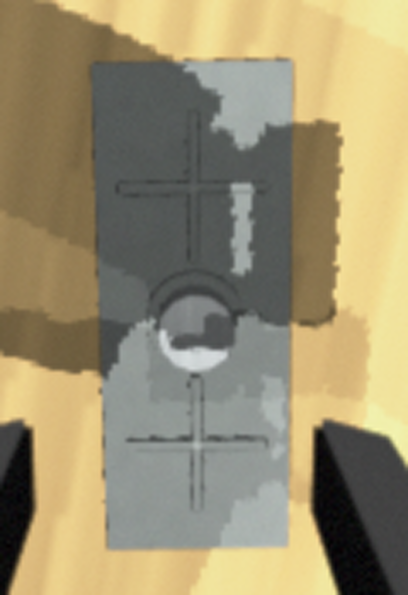

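```bash
python3 - <<'E'
from h import *
g=load('w26'); c=lambda u,v,z:pix2w(g,(u+.5)/3.4-.5+270,(v+.5)/3.4-.5+100,z)
P=np.array([c(93,61,.006),c(293,59,.006),c(288,547,.006),c(107,549,.006)])
print(P.mean(0),[np.linalg.norm(P[i]-P[i-1]).round(4) for i in range(4)])
d=(P[0]+P[1]-P[2]-P[3]); print('yaw',np.degrees(np.arctan2(d[1],d[0])), c(198,333,.028))
for i,j in((0,3),(1,2)): e=P[i]-P[j]; print(np.degrees(np.arctan2(e[1],e[0])))
e=P[1]-P[0];print(np.degrees(np.arctan2(e[1],e[0])))
m=P.mean(0); go((m[0],m[1],.05),np.radians(np.degrees(np.arctan2(d[1],d[0]))-90))
E
```

```text
[ 0.53396208 -0.30888695  0.006     ] [np.float64(0.1716), np.float64(0.0649), np.float64(0.1714), np.float64(0.0658)]
yaw 101.01370667517445 [ 0.53437701 -0.3089461   0.028     ]
100.87463875752684
101.15289674530185
10.75947735316496
go [array([-0.0112,  0.0068,  0.1287]), array([-0.0002, -0.0008, -0.0122])]
```

```bash
python3 -m crank '[[[-0.0105,0.007,0.04],[0,0,-0.012]],[[-0.0105,0.007,0.08],[0,0,-0.012]],[[-0.0105,0.007,0.12],[0,0,-0.012]],[[-0.0105,0.007,0.135],[0,0,-0.012]],[[-0.0105,0.007,0.135],[0,0,-0.012]]]'; python3 -m crank '[[[0,0,0],[0,0,0]],[[0,0,0],[0,0,0]]]'; python3 -c "
from h import *
save('wrist','w27',(220,120,420,270),4)
go((.534,-.309,.010),np.radians(10.9))"
```

```text
clock: 44.15
tool_pos: [0.5331, -0.3084, 0.0426]
orientation: [-0.002, 0.636, 0.771, -0.0]
contact_force: [0.0, 1.0, 0.5]
opening: 0.0515
clock: 44.35
tool_pos: [0.535, -0.3103, 0.0462]
orientation: [0.001, 0.637, 0.771, 0.0]
contact_force: [0.7, 0.0, 0.0]
opening: 0.0521
go [array([ 0.0017, -0.0007,  0.036 ]), array([ 0.002 ,  0.0018, -0.0003])]
```

View pics/w27.png

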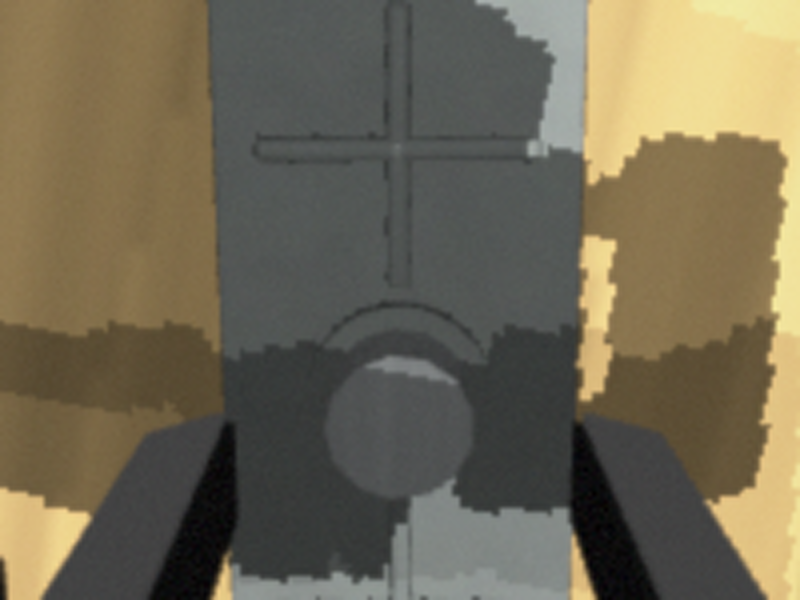

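```bash
python3 -m crank '[[[0.001,-0.0007,0.015],[0,0,0]],[[0.001,-0.0007,0.03],[0,0,0]],[[0.001,-0.0007,0.034],[0,0,0]],[[0.001,-0.0007,0.034],[0,0,0]]]'; python3 -m crank '[[[0,0,0],[0,0,0]],[[0,0,0],[0,0,0]],[[0,0,0],[0,0,0]],[[0,0,0],[0,0,0]]]' -1 50; python3 -m crank '[[[0,0,0],[0,0,0]],[[0,0,0],[0,0,0]]]'
```

```text
clock: 44.8
tool_pos: [0.5323, -0.3088, 0.0088]
orientation: [-0.001, 0.637, 0.771, -0.0]
contact_force: [-0.4, 0.2, 0.4]
opening: 0.0518
clock: 45.2
tool_pos: [0.5332, -0.3094, 0.0104]
orientation: [0.0, 0.637, 0.771, 0.0]
contact_force: [-0.4, 0.9, 2.1]
opening: 0.0249
clock: 45.4
tool_pos: [0.5332, -0.3094, 0.0104]
orientation: [0.0, 0.637, 0.771, 0.0]
contact_force: [-0.2, 0.8, 4.6]
opening: 0.0249
```

```bash
python3 -m crank '[[[0,0,-0.03],[0,0,0]],[[0,0,-0.07],[0,0,0]],[[0,0,-0.11],[0,0,0]],[[0.04,0,-0.12],[0,0,0.03]],[[0.08,0,-0.12],[0,0,0.057]]]'; python3 -c "
from h import *
go((.48,.036,.13),np.radians(7.7))"
```

```text
clock: 45.9
tool_pos: [0.5183, -0.2308, 0.1318]
orientation: [0.001, 0.66, 0.751, 0.0]
contact_force: [-0.1, 1.8, -2.6]
opening: 0.0249
go [array([ 0.2695, -0.0035,  0.0014]), array([ 0.0024,  0.0016, -0.005 ])]
```

```bash
python3 -m crank '[[[0.05,0,0],[0,0,0]],[[0.1,0,0],[0,0,0]],[[0.15,0,0],[0,0,0]],[[0.2,-0.003,0],[0,0,0]],[[0.24,-0.003,0],[0,0,0]]]'; python3 -m crank '[[[0.025,0,0],[0,0,0]],[[0.025,0,0],[0,0,0]],[[0.025,0,0],[0,0,0]],[[0.025,0,0],[0,0,0]],[[0.025,0,0],[0,0,0]]]';python3 -c "
from h import *
save('wrist','w28');go((.48,.036,.13),np.radians(7.7))"
```

```text
clock: 46.4
tool_pos: [0.4818, 0.0092, 0.1301]
orientation: [-0.0, 0.658, 0.753, -0.0]
contact_force: [0.8, 0.3, -1.0]
opening: 0.0253
clock: 46.9
tool_pos: [0.4798, 0.0305, 0.1299]
orientation: [-0.0, 0.659, 0.752, -0.0]
contact_force: [0.1, 0.5, -2.4]
opening: 0.0248
go [array([ 0.0054,  0.0009, -0.0001]), array([-0.0003,  0.0001, -0.0031])]
```

View pics/w28.png

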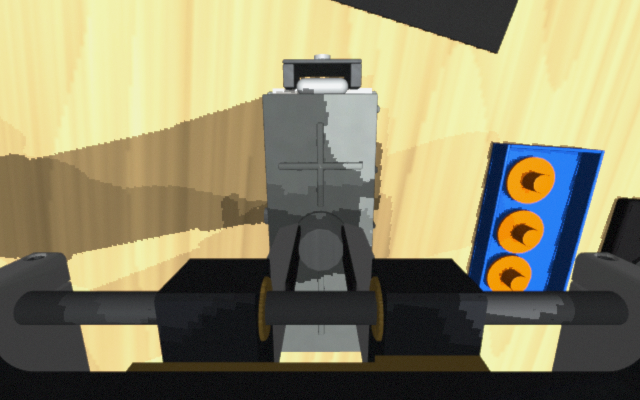

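```bash
python3 -c "
from h import *
crop('w28','w28c',(250,45,390,145),5.6);crop('w28','w28d',(250,310,390,370),5.6)"
```

```text
(no output)
```

View pics/w28c.png

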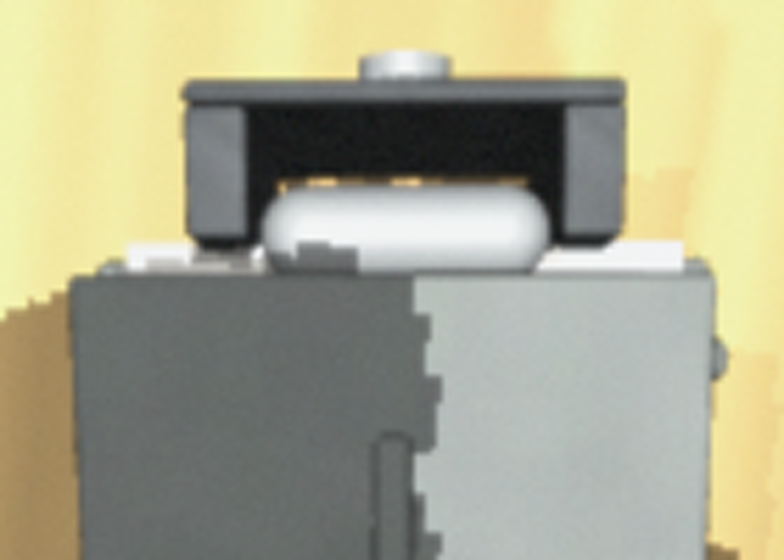

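View pics/w28d.png

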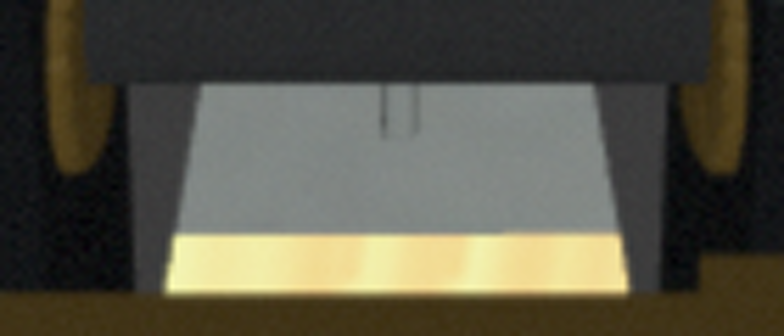

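```bash
python3 - <<'E'
from h import *
g=load('w28'); c=lambda u,v,z,oy:pix2w(g,(u+.5)/5.6-.5+250,(v+.5)/5.6-.5+oy,z)
z=tool()[0][2]-.0044
a,b=c(70,278,z,45),c(714,278,z,45); e=c(398,234,z,310)
print(a,b,np.linalg.norm(a-b)); d=b-a; ya=np.degrees(np.arctan2(d[1],d[0])); print('yaw',ya)
m=(a+b)/2; print('len proj', (m-e)[:2]@np.array([np.cos(np.radians(ya+90)),np.sin(np.radians(ya+90))]))
u=np.array([np.cos(np.radians(ya+90)),np.sin(np.radians(ya+90)),0]); ctr=m-.086*u; print('ctr from +y end',ctr)
tp,r=tool(); print(tp,'ctr rel tool',r.inv().apply(ctr-tp)); 
print('roller3',c(405,225,.07,45))
go((.48,.036,.13),np.radians(7.7))
E
```

```text
[0.43527898 0.11024758 0.1255311 ] [0.49990834 0.11877664 0.1255311 ] 0.06518972238250927
yaw 7.517811003903922
len proj 0.17077039754225662
ctr from +y end [0.47884542 0.02925135 0.1255311 ]
[0.47977017 0.03056207 0.1299311 ] ctr rel tool [-0.00117813 -0.00108708  0.00440039]
roller3 [0.46764112 0.12603416 0.07      ]
go [array([ 0.0054,  0.0009, -0.0001]), array([-0.0003,  0.0001, -0.0031])]
```

```bash
python3 -m crank '[[[0.0063,0.002,0],[0,0,-0.002]],[[0.0063,0.002,0.01],[0,0,-0.002]],[[0.0063,0.002,0.025],[0,0,-0.002]],[[0.0063,0.002,0.032],[0,0,-0.002]],[[0.0063,0.002,0.032],[0,0,-0.002]]]'; python3 -m crank '[[[0,0,0],[0,0,0]],[[0,0,0],[0,0,0]],[[0,0,0],[0,0,0]]]'; python3 -c "
from h import *
save('wrist','w29');crop('w29','w29c',(250,45,390,145),5.6);crop('w29','w29d',(250,310,390,370),5.6); print(tool()[0])"
```

```text
clock: 47.45
tool_pos: [0.4798, 0.038, 0.0964]
orientation: [-0.001, 0.658, 0.753, -0.001]
contact_force: [-0.1, 1.1, -1.6]
opening: 0.0247
clock: 47.75
tool_pos: [0.4812, 0.0381, 0.0984]
orientation: [0.0, 0.658, 0.753, 0.0]
contact_force: [1.4, 0.9, -3.0]
opening: 0.0251
[0.48112635 0.03807625 0.09843031]
```

View pics/w29c.png

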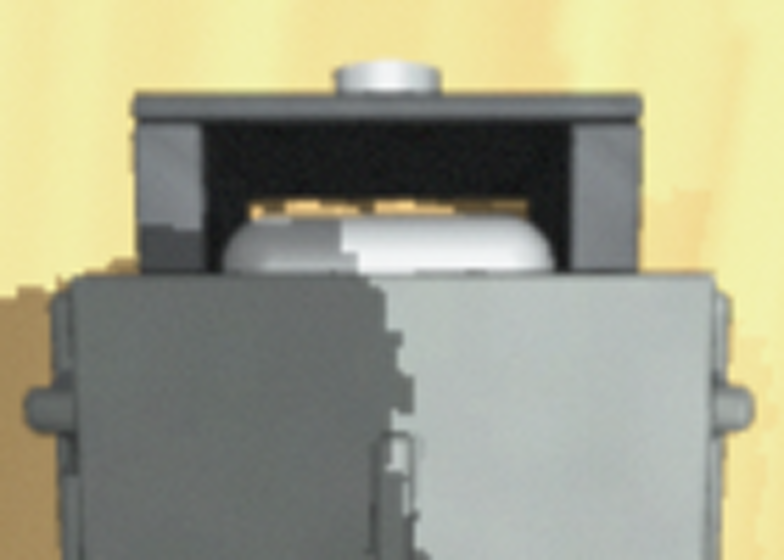

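View pics/w29d.png

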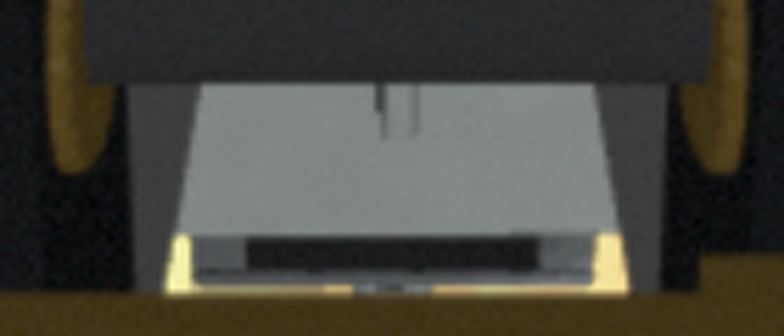

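```bash
python3 - <<'E'
from h import *
g=load('w29'); c=lambda u,v,z,oy:pix2w(g,(u+.5)/5.6-.5+250,(v+.5)/5.6-.5+oy,z)
L,Rr=c(133,96,.076,45),c(641,96,.076,45); print(L,Rr,np.linalg.norm(L-Rr)); n=c(395,286,.076,310); print('ny',n)
m=(L+Rr)/2; print('mid',(m+n)/2, 'len',np.linalg.norm(m-n),'yaw',np.degrees(np.arctan2(*(m-n)[[1,0]])))
z=tool()[0][2]-.0044
a,b=c(70,278,z,45),c(714,278,z,45); e=c(398,234,z,310); print('cover mid',((a+b)/2+e)/2)
E
```

```text
[0.43803953 0.13850356 0.076     ] [0.49269165 0.14593134 0.076     ] 0.05515456522573415
ny [ 0.49505513 -0.07045054  0.076     ]
mid [0.48021036 0.03588345 0.076     ] len 0.21473039390929533 yaw 97.94742056716473
cover mid [0.48046038 0.03755837 0.09403031]
```

```bash
python3 -m crank '[[[-0.0013,-0.0003,0.004],[0,0,0]],[[-0.0013,-0.0003,0.008],[0,0,0]],[[-0.0013,-0.0003,0.011],[0,0,0]],[[-0.0013,-0.0003,0.011],[0,0,0]],[[-0.0013,-0.0003,0.011],[0,0,0]]]'; python3 -m crank '[[[0,0,0.001],[0,0,0]],[[0,0,0.002],[0,0,0]],[[0,0,0.003],[0,0,0]]]';  python3 -m crank '[[[0,0,0.001],[0,0,0]],[[0,0,0.002],[0,0,0]],[[0,0,0.003],[0,0,0]]]'
```

```text
clock: 48.3
tool_pos: [0.4807, 0.0369, 0.087]
orientation: [-0.0, 0.658, 0.753, -0.0]
contact_force: [0.6, 0.1, -1.9]
opening: 0.0249
clock: 48.6
tool_pos: [0.4809, 0.0368, 0.0842]
orientation: [0.0, 0.658, 0.753, 0.0]
contact_force: [-1.2, -0.0, 3.8]
opening: 0.0247
clock: 48.9
tool_pos: [0.481, 0.0369, 0.0811]
orientation: [0.0, 0.658, 0.753, 0.0]
contact_force: [-0.2, -0.5, 2.9]
opening: 0.0248
```

Contact is at about 0.084, as predicted for the rollers. I'll keep pushing gently.

```bash
python3 -m crank '[[[0,0,0.001],[0,0,0]],[[0,0,0.002],[0,0,0]],[[0,0,0.003],[0,0,0]]]';  python3 -m crank '[[[0,0,0.001],[0,0,0]],[[0,0,0.002],[0,0,0]],[[0,0,0.003],[0,0,0]]]'; python3 -m crank '[[[0,0,0.001],[0,0,0]],[[0,0,0.002],[0,0,0]],[[0,0,0.003],[0,0,0]]]'
```

```text
clock: 49.2
tool_pos: [0.4809, 0.0365, 0.078]
orientation: [0.0, 0.658, 0.753, -0.0]
contact_force: [0.8, -3.3, 3.0]
opening: 0.0253
clock: 49.5
tool_pos: [0.4808, 0.0362, 0.075]
orientation: [0.0, 0.658, 0.753, -0.0]
contact_force: [0.1, -5.3, -0.6]
opening: 0.0248
clock: 49.8
tool_pos: [0.4806, 0.0367, 0.0719]
orientation: [-0.0, 0.658, 0.753, -0.0]
contact_force: [-0.6, -2.9, 1.3]
opening: 0.0252
```

```bash
python3 -m crank '[[[0,0,0.0007],[0,0,0]],[[0,0,0.0015],[0,0,0]],[[0,0,0.0015],[0,0,0]]]'; python3 -m crank '[[[0,0,0.0005],[0,0,0]],[[0,0,0.0008],[0,0,0]],[[0,0,0.0008],[0,0,0]]]'; python3 -c "
from h import *
save('wrist','w30');crop('w30','w30c',(230,45,410,165),4.4)"
```

```text
clock: 50.1
tool_pos: [0.4806, 0.0369, 0.0704]
orientation: [-0.0, 0.658, 0.753, -0.0]
contact_force: [0.1, -1.4, -4.3]
opening: 0.0249
clock: 50.4
tool_pos: [0.4806, 0.037, 0.0702]
orientation: [0.0, 0.658, 0.753, -0.0]
contact_force: [-5.1, -2.8, 13.6]
opening: 0.025
```

View pics/w30c.png

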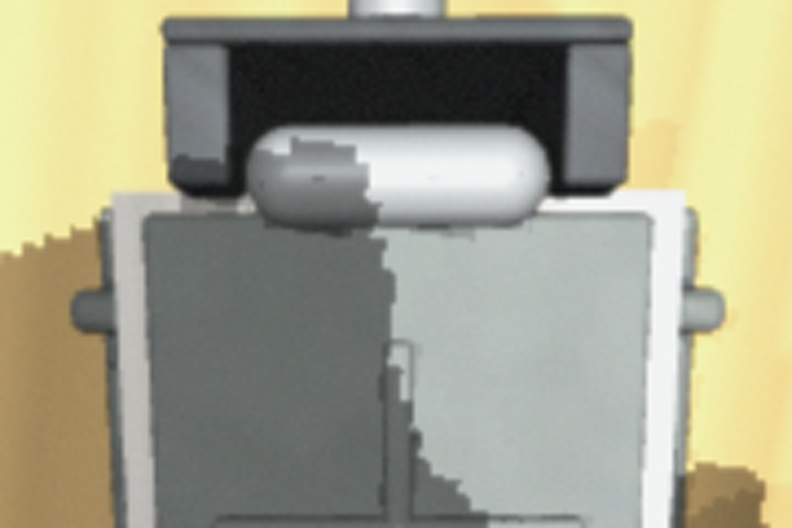

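The cover bottoms at 0.0702, against a predicted 0.0704. The +y roller (400,175 in the crop) overlaps its top edge. I'll release, lift and check both ends.

```bash
python3 -m crank '[[[0,0,0],[0,0,0]],[[0,0,0],[0,0,0]],[[0,0,0],[0,0,0]]]' 0.0; python3 -m crank '[[[0,0,-0.02],[0,0,0]],[[0,0,-0.05],[0,0,0]],[[0,0,-0.09],[0,0,0]],[[-0.04,0,-0.13],[0,0,0]],[[-0.04,0,-0.14],[0,0,0]]]'; python3 -m crank '[[[-0.02,0,0],[0,0,0]],[[-0.02,0,0],[0,0,0]],[[-0.02,0,0],[0,0,0]]]'; python3 -c "
from h import *
save('wrist','w31');crop('w31','w31c',(260,50,400,240),3.1)"
```

```text
clock: 50.75
tool_pos: [0.4809, 0.0371, 0.0698]
orientation: [-0.0, 0.658, 0.753, 0.0]
contact_force: [-0.6, -0.3, 0.2]
opening: 0.0448
clock: 51.25
tool_pos: [0.4876, -0.0056, 0.2127]
orientation: [0.002, 0.659, 0.752, 0.001]
contact_force: [0.6, -0.4, -0.8]
opening: 0.0468
clock: 51.55
tool_pos: [0.4886, -0.0225, 0.2094]
orientation: [-0.0, 0.658, 0.753, -0.0]
contact_force: [-1.0, 0.0, 0.4]
opening: 0.0469
```

View pics/w31.png

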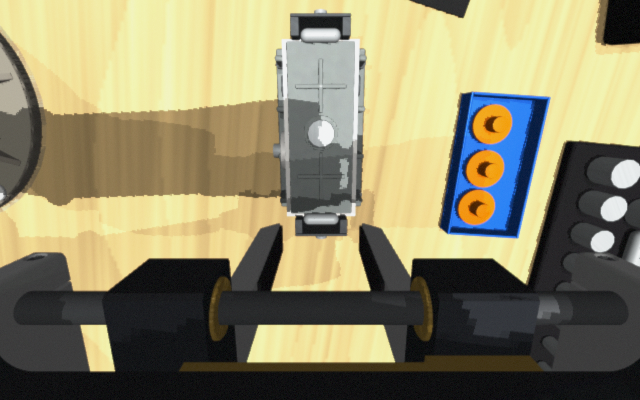

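View pics/w31c.png

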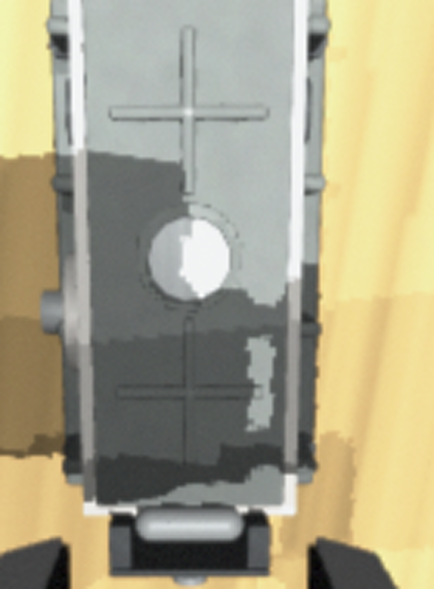

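```bash
python3 -m crank '[[[-0.04,0,0],[0,0,0]],[[-0.08,0,0.03],[0,0,0]],[[-0.11,0,0.06],[0,0,0]],[[-0.13,0,0.07],[0,0,0]],[[-0.13,0,0.07],[0,0,0]]]'; python3 -m crank '[[[0,0,0],[0,0,0]],[[0,0,0],[0,0,0]]]'; python3 -c "
from h import *
save('wrist','w32');crop('w32','w32c',(225,0,425,150),4)"
```

```text
clock: 52.1
tool_pos: [0.5056, -0.1527, 0.1382]
orientation: [-0.002, 0.659, 0.753, -0.0]
contact_force: [0.2, 0.9, -0.2]
opening: 0.0469
clock: 52.3
tool_pos: [0.507, -0.1499, 0.1408]
orientation: [0.0, 0.657, 0.754, 0.0]
contact_force: [0.4, -0.1, 0.2]
opening: 0.0469
```

View pics/w32c.png

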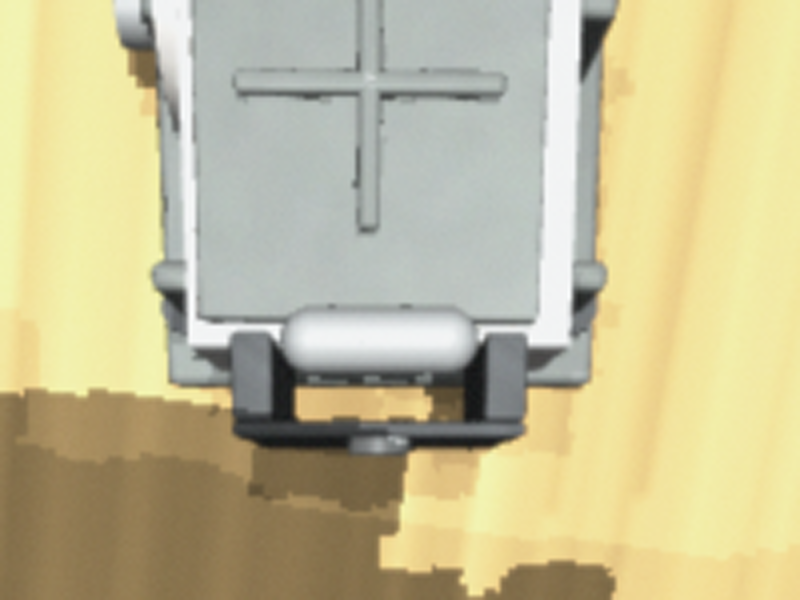

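```bash
python3 - <<'E'
from h import *
g=load('w31'); c=lambda u,v,z:pix2w(g,(u+.5)/3.1-.5+260,(v+.5)/3.1-.5+50,z)
print('breather',c(188.5,260,.088))
a=c(111,113,.066);b=c(269,113,.066);d=c(117,393,.066);e=c(263,393,.066)
u=(a+b)/2-(d+e)/2; print('cover yaw',np.degrees(np.arctan2(u[1],u[0])),'groove mid',(a+b+d+e)/4)
crop('top26','dummy',(0,0,10,10),1); save('scene','s33'); save('top','t33')
crop('s33','s33c',(280,160,390,280),5.5)
crop('t33','t33c',(240,120,360,250),5)
E
```

```text
breather [0.4800062  0.03635363 0.088     ]
cover yaw 97.71770748860605 groove mid [0.48048746 0.03645628 0.066     ]
```

View pics/s33c.png

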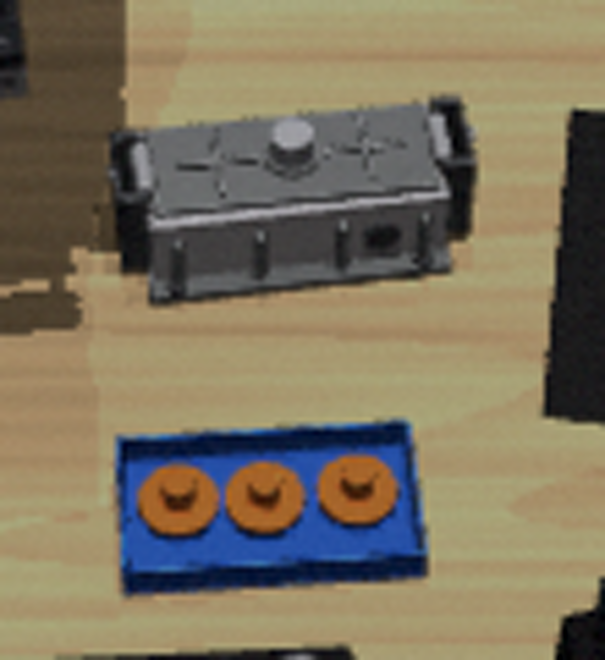

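View pics/t33.png

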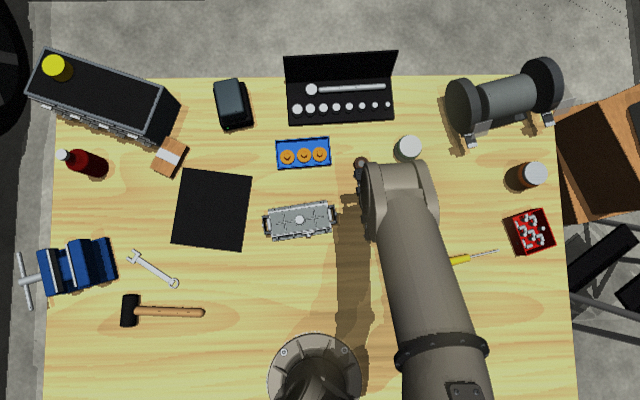

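The cover is centred at (0.480, 0.036) with yaw 97.7°, and both rollers sit over its edges. All three plugs are in the tray and the arm is clear, so I'm handing in.

```bash
python3 -c "
from h import *
print(sign_off()); s=sense(); print(s['clock'],s['contact_force'])"
```

```text
the job is handed in; nothing more can be done
None
the job is handed in; nothing more can be done
```

The gearbox is ready and the job is handed in, at about 52 s of the 210 s allowed; no verdict is reported. All three plugs are in the blue tray, a bearing is home in each bore, and the cover is held down by both rollers.

**Bearings:** Each press stopped hard with the tool at about z = 0.060, level with the case face, at about 33 N or less. Pictures afterwards showed all three flush and concentric. The bearing in bore 2 went in tilted at first; I eased its high side down and then pressed it at the centre. The roughly 10 N strip resistance you described barely showed in the force reading. I therefore judged "home" from the stop at face height, not from force building up.

**Cover:** It met the rollers, passed them and bottomed within 0.2 mm of the predicted height. It measures within about 1 mm of the case's middle, with yaw 97.7° against about 97.7° for the case. A close-up of the −y end looked about 2 mm to one side, which the overall measurement did not show; that is still within the 5 mm limit.

**Bench:** The last top picture shows no bystander moved, though the arm partly hid the old bearing and the screwdriver. The arm was clear of everything at hand-in.

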